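# Nest the domed food covers under the shelf riser

### The arm

A 6-joint arm with a two-finger parallel gripper is mounted at the origin on the work surface. World frame = base frame: x ahead of the robot, y to its left, z up, the work surface at z = 0. Lengths are in m, angles in degrees, forces in N, time in s.
With the tool pointing down it reaches from about 0.35 to 0.875 m from the base axis. Payload 4.2 kg.
Tool frame: the origin (TCP) lies on the centre line of the jaws, within the pads' length; the fingertips stand 22 mm ahead of it and the grasp point (between the pads) lies 3 mm ahead of it (r.tcp_to_tips is the distance from the TCP to the fingertips, in m); z points along the fingers, y is the line along which they close (so a half turn about z gives the same grasp; the last joint's range is limited). The gripper opens to 87 mm and grips with 3 to 60 N. Pads are 19 mm wide; open, the fingers measure 117 mm over their backs; the gripper's body (75 mm by 190 mm) begins 51 mm behind the grasp point.
Start: joints at [80.936, 22.042, 0.453, 0, -68.411, -14.817], TCP at [0.253, 0.571, 0.245] pointing down, gripper open.
Joint ranges: [-179.83, 179.83], [-69.29, 118.12], [-61.27, 80.66], [-181.25, 117.63], [-171.15, -9.14], [-177.46, 177.46]. Speed limits (degrees/s): [159.86, 159.86, 180, 180, 180, 180].

### API

Orientations are given as a 3x3 rotation matrix whose columns are the frame's x, y, z axes.
In Python, from station import r gives the robot as it stands.
- The arm moves only by the tool apply_moves, never from a script. Its argument "plan" is a list of rows, each an object with "grip": the opening, from 0 (shut) to 1 (fully open); "offset": the shift along the tool's x, y, z in cm, a list of three; "spin": the turn about the tool's z in rad. A call has 1 to 5 rows; each row is the pose to reach, as a shift and turn from the pose commanded when the call began, along the tool's axes at that moment; what a row does not reach only later rows make up. A row lasts 1/10 s, in which the tool goes at most 50 mm and 8.59 degrees, less where a joint would pass 70% of its speed; a pose out of reach is approached as far as the arm can. A call with a gripper value outside its range is refused whole. The fingers move at their own pace and stop on an object; the grip force is fixed at half the most. Time passes only in rows, so rows that repeat a pose let the fingers close. It gives the time, the measured TCP pose, the force, the opening and the grip force at its end, in the units of the state.
- r.sense(): the state, without advancing time (a new reading comes with each control period).
- r.capture(name): name is "side" or "top"; returns a dict with "img" (400x640x3 uint8, blue, green, red), "depth" (400x640 float32, m along the optical axis (not along the pixel's ray), 0 where there is no reading), "mtx" (3x3 intrinsics, pixels), "dist_coeffs" ([k1, k2, p1, p2, k3] as OpenCV has them; the pictures are not rectified), "R" (3x3) and "t" (3): a world point X has camera coordinates R X + t. Camera axes: x right, y down, z forward; pixel columns grow to the right and rows downward; lengths in m; the calibration is good to about 2 mm. A picture is of the moment at which its call begins.
- r.finish_job(): hands the job in; it is judged then, once.
The state is a dict: "time_s": time; "joints": joint angles; "joint_velocities": joint speeds; "effort": joint torques, N m; "tcp_pos": TCP position; "ee_rot": TCP orientation; "wrist_force": force on the tool from outside, world axes, zero at the start; "moment": the same for the moment, N m; "gripper_width": opening from 0.0 (shut) to 1.0 (fully open); "gripper_force": force on a finger pad.
Only numpy, scipy, OpenCV 4.12 (cv2) and the standard library are available. Lean on these libraries where they do the work, as an engineer would, in place of code of your own. Each camera call takes 0.05 s, during which the arm holds its last target. There are 200 camera calls.

### The job

Put the food covers away: nest the medium cover upside down inside the large one that lies upside down under the front of the wire shelf, with the small cover upside down inside the medium one, each sitting flat on the bottom of the next. Lower them in gently rather than dropping them, leave the large cover where it lies, and do not bump the wire shelf or disturb the other things on the counter.

Things in the scene. Friction and masses are not known exactly. Their poses are not given: they have to be found in the camera images.
- cover_large_mid (a point): Large domed steel food cover lying upside down (flat crown on the counter, open side up) under the front of the wire shelf. Rim 240 mm across, 46 mm high, wall and crown 3 mm thick, flat crown 132 mm across with a 24 mm finger hole. Point: on its axis, half-way up (23 mm above the counter); z up along the axis, x and y arbitrary. Loose, 0.34 kg.
- cover_medium_mid (a point): Medium domed steel cover, upside down on the open counter. 62 mm high, walls and crown 3 mm thick, finger hole; outside radius 46 mm at the flat bottom, 71 at 26 mm height, 90 at the rim (upper wall flares 28 degrees from vertical). Point: on its axis, half-way up (31 mm above its underside); z up. 0.14 to 0.26 kg. Nested, its rim is 65 mm above the counter. It and the small one may swap places.
- cover_small_mid (a point): Small domed steel cover, upside down on the open counter. 60 mm high, walls and crown 3 mm thick, finger hole; outside radius 26 mm at the flat bottom, 42 at 25 mm height, 60 at the rim (upper wall flares 27 degrees from vertical). Point: on its axis, half-way up (30 mm above its underside); z up. 0.08 to 0.14 kg. Nested in the medium one, its rim is 66 mm above the counter.
- riser_front (a point): Middle of the front edge of the fixed wire shelf, on the underside of its deck, 250 mm above the counter. x points level into the shelf from front to back (about the robot's left), z up. The large cover's centre lies 62 to 74 mm behind this edge: the deck overhangs most of it, so a gripper pointing straight down does not fit; reach in from its open front with the tool leaning back.
- riser: The fixed wire shelf: steel wire deck 400 mm wide, 240 mm deep, 8 mm thick, top 258 mm above the counter, open in front. Origin: on the counter under the middle of the deck; x to its back. Wire legs stand 186 mm to either side of the middle, 55 mm in front of and 95 mm behind the origin.
- jar_tall: Amber glass spice jar with white cap, 52 mm diameter, 115 mm high, standing on the wire shelf. Origin: centre of its underside. Leave alone.
- jar_short: Clear glass jar with steel cap, 62 mm diameter, 80 mm high, standing on the wire shelf. Origin: centre of its underside. Leave alone.
- mug: Blue mug, 82 mm diameter, 92 mm high, handle along its +y. Origin: centre of its underside. Leave alone.
- ramekin: White ramekin, 84 mm diameter at the rim, 42 mm high. Origin: centre of its underside. Leave alone.
- spoon: Flat wooden spoon lying on the counter, 280 mm long along its x (blade to +x), 48 mm wide, 12 mm high. Origin: on the counter under its handle. Leave alone.
- covered_plate: White plate, 200 mm diameter, with a domed steel cover the right way up on it, 78 mm high in all. Origin: centre of its underside. Leave alone.
- canister: Yellow canister with blue lid, 116 mm diameter, 163 mm high. Origin: centre of its underside. Leave alone.
Not all that is in view belongs to the job. What is shaped like the part that bears cover_large_mid but yellow is not meant.

How it is judged:
By the outcome, as a careful person would: the job done as asked, in the order asked, and still so for the second after the job is handed in, with the robot touching nothing.
It also fails if it takes over 72 s, if anything falls off the work surface, if the arm or the gripper's body presses on something with over 40 N, if the wrist force passes 120 N, or if a joint passes its speed limit or range.

## Working session

There is one attempt and no reset: what is moved stays moved. The work goes in short steps, Python scripts to look and compute and a tool call to move; the robot and the scene stay as the last step left them, time stands still between calls to the robot, and variables do not carry over. Pictures are saved under pics/ and viewed, at most 10 in all, crops included, and the job is handed in when it is done.

Besides the shell and the picture viewer there is one more tool, called after "Request:" as name(argument=value, ...) on one line, values as JSON. apply_moves: Moves the arm, as the interface text tells. Its arguments: {"type":"object","properties":{"plan":{"type":"array"}},"required":["plan"]}

```bash
ls; mkdir -p pics
python3 - <<'E'
from station import r
import cv2,numpy as np
s=r.sense(); print({k:np.round(v,3).tolist() for k,v in s.items()}, r.tcp_to_tips)
for n in("top","side"):
    c=r.capture(n); cv2.imwrite(f"pics/{n}0.png",c["img"]); np.savez(f"{n}0.npz",**c)
    print(n,np.round(c["mtx"],1).tolist(),np.round(c["dist_coeffs"],3),np.round(c["R"],3).tolist(),np.round(-c["R"].T@c["t"],3))
E
```

```text
pics
{'time_s': 0.0, 'joints': [80.934, 22.089, 0.378, -0.028, -68.408, -14.815], 'joint_velocities': [-0.037, 0.058, -0.028, -0.094, -0.047, -0.022], 'effort': [0.0, -39.066, 18.74, 4.22, 0.011, -0.0], 'tcp_pos': [0.253, 0.571, 0.243], 'ee_rot': [[0.914, -0.405, -0.001], [-0.405, -0.914, -0.002], [0.0, 0.002, -1.0]], 'wrist_force': [-0.529, -0.015, 0.799], 'moment': [0.003, -0.013, 0.011], 'gripper_force': 0.0, 'gripper_width': 1.001} 0.022
top [[385.6, 0.0, 318.8], [0.0, 385.6, 202.9], [0.0, 0.0, 1.0]] [-0.095  0.     0.     0.     0.   ] [[-0.012, -1.0, -0.004], [-0.999, 0.012, -0.038], [0.038, 0.004, -0.999]] [0.427 0.003 1.165]
side [[438.1, 0.0, 319.8], [0.0, 438.1, 191.8], [0.0, 0.0, 1.0]] [-0.093  0.     0.     0.     0.   ] [[0.899, -0.437, 0.009], [-0.318, -0.667, -0.674], [0.301, 0.603, -0.739]] [ 0.141 -0.702  1.059]
```

View pics/top0.png

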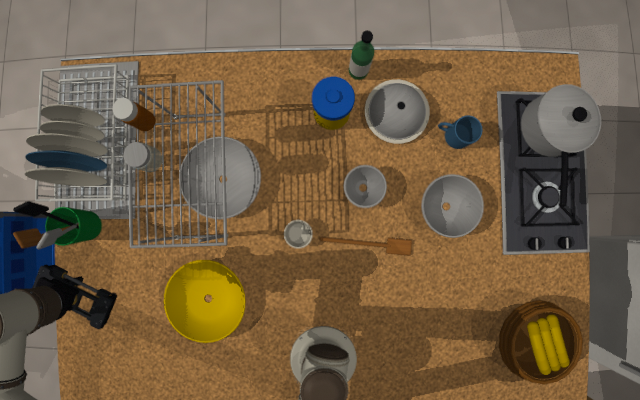

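View pics/side0.png

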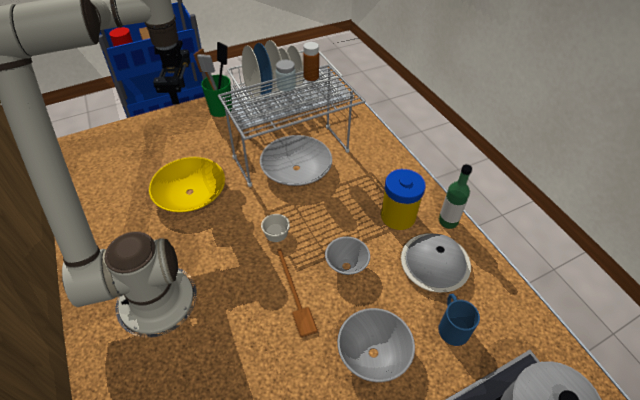

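The top view shows the large cover at (220,178) under the shelf (front edge at u≈225), the small one at (365,187), the medium one at (452,206), and the yellow decoy at (205,300). In the side view they are at (296,160), (347,256), (376,345) and (188,185).

```bash
cat > h.py <<'E'
import numpy as np,cv2
from scipy.optimize import least_squares
def cloud(c):
    """world point per pixel (400x640x3), nan where no depth"""
    v,u=np.mgrid[0:400,0:640].astype(np.float32)
    p=cv2.undistortPoints(np.stack([u.ravel(),v.ravel()],1)[:,None],c["mtx"],c["dist_coeffs"])[:,0].reshape(400,640,2)
    d=np.where(c["depth"]>0,c["depth"],np.nan)
    P=np.dstack([p[...,0]*d,p[...,1]*d,d])
    return (P-c["t"])@c["R"]
def circ(p,R):
    f=least_squares(lambda q:np.hypot(*(p-q).T)-R,p.mean(0),loss="soft_l1",f_scale=.002)
    return f.x,np.median(np.abs(f.fun))
E
python3 - <<'E'
from h import *
C={n:np.load(n+"0.npz") for n in("top","side")}
W={n:cloud(C[n]) for n in C}
tab=W["top"][205:225,270:440,2]; print("table z",np.nanmedian(tab), np.nanmedian(W["side"][260:300,200:260,2]))
for nm,px,R,z0,z1 in(("large",dict(top=(220,178),side=(296,160)),.119,.038,.050),("med",dict(top=(452,206),side=(376,345)),.089,.056,.066),("small",dict(top=(365,187),side=(347,256)),.059,.054,.064)):
    for n in W:
        u,v=px[n]; P=W[n][v-48:v+49,u-60:u+60].reshape(-1,3)
        c0=np.nanmedian(W[n][v-6:v+7,u-6:u+7].reshape(-1,3),0)
        P=P[(P[:,2]>z0)&(P[:,2]<z1)&(np.abs(np.hypot(*(P[:,:2]-c0[:2]).T)-R)<.025)]
        print(nm,n,len(P),c0.round(3),*[np.round(a,4) for a in circ(P[:,:2],R)])
for n in W:
    P=W[n].reshape(-1,3); P=P[(P[:,2]>.235)&(P[:,2]<.27)&(P[:,1]>.15)&(P[:,1]<.6)&(P[:,0]>.2)&(P[:,0]<.85)]
    print("deck",n,len(P),np.percentile(P,[1,50,99],axis=0).round(3).tolist())
    # front edge: min y per x bin
    for x in np.arange(.25,.8,.05):
        q=P[np.abs(P[:,0]-x)<.02]; 
        if len(q)>3: print(round(x,2),np.sort(q[:,1])[:4].round(3),end=";")
    print()
E
```

```text
table z 0.0012790510025804359 -0.00031163489459053997
large top 868 [0.536 0.289 0.007] [0.5485 0.298 ] 0.0042
large side 247 [0.562 0.331 0.003] [0.5462 0.2972] 0.0028
med top 520 [ 0.457 -0.398  0.003] [ 0.4566 -0.3785] 0.0021
med side 750 [ 0.471 -0.367  0.003] [ 0.4543 -0.3811] 0.0019
small top 361 [ 0.518 -0.133  0.003] [ 0.5176 -0.1253] 0.0022
small side 240 [ 0.53  -0.104  0.01 ] [ 0.5139 -0.1269] 0.0019
deck top 4409 [[0.363, 0.228, 0.252], [0.537, 0.339, 0.259], [0.76, 0.468, 0.265]]
0.35 [0.225 0.226 0.227 0.229];0.4 [0.226 0.226 0.226 0.226];0.45 [0.226 0.226 0.227 0.227];0.5 [0.228 0.228 0.228 0.228];0.55 [0.228 0.229 0.229 0.229];0.6 [0.231 0.231 0.231 0.231];0.65 [0.233 0.233 0.233 0.233];0.7 [0.232 0.232 0.233 0.234];0.75 [0.234 0.235 0.235 0.235];
deck side 2493 [[0.23, 0.227, 0.243], [0.532, 0.339, 0.256], [0.757, 0.521, 0.268]]
0.25 [0.512 0.513 0.513 0.514];0.35 [0.224 0.225 0.227 0.229];0.4 [0.224 0.224 0.225 0.225];0.45 [0.226 0.227 0.227 0.227];0.5 [0.226 0.228 0.229 0.229];0.55 [0.227 0.229 0.23  0.23 ];0.6 [0.229 0.229 0.23  0.23 ];0.65 [0.23  0.23  0.23  0.231];0.7 [0.228 0.228 0.233 0.233];0.75 [0.23  0.232 0.233 0.233];
```

Request:
apply_moves(plan=[{"grip":1,"offset":[0,0,-5],"spin":0},{"grip":1,"offset":[0,0,-10],"spin":0},{"grip":1,"offset":[0,0,-15],"spin":0},{"grip":1,"offset":[0,0,-20],"spin":0},{"grip":1,"offset":[0,0,-25],"spin":0}])

```text
time_s: 0.6
tcp_pos: [0.2528, 0.5708, 0.4965]
ee_rot: [[0.914, -0.405, -0.0], [-0.405, -0.914, -0.0], [-0.0, 0.0, -1.0]]
wrist_force: [-0.1, -0.0, 0.5]
gripper_width: 0.999
gripper_force: 0.0
```

Request:
apply_moves(plan=[{"grip":1,"offset":[0,-5,0],"spin":0},{"grip":1,"offset":[0,-10,0],"spin":0},{"grip":1,"offset":[0,-15,0],"spin":0},{"grip":1,"offset":[0,-20,0],"spin":0},{"grip":1,"offset":[0,-25,0],"spin":0}])

```text
time_s: 1.1
tcp_pos: [0.3283, 0.7435, 0.4578]
ee_rot: [[0.915, -0.404, 0.008], [-0.404, -0.914, 0.01], [0.003, -0.013, -1.0]]
wrist_force: [4.3, 4.1, 2.9]
gripper_width: 0.999
gripper_force: 0.0
```

Request:
apply_moves(plan=[{"grip":1,"offset":[0,-5,0],"spin":0},{"grip":1,"offset":[0,-10,0],"spin":0},{"grip":1,"offset":[0,-15,0],"spin":0},{"grip":1,"offset":[0,-20,0],"spin":0}])

```text
time_s: 1.5
tcp_pos: [0.3466, 0.783, 0.4145]
ee_rot: [[0.914, -0.404, 0.028], [-0.405, -0.913, 0.054], [0.004, -0.061, -0.998]]
wrist_force: [-0.3, 1.2, 0.4]
gripper_width: 1.001
gripper_force: 0.0
```

```bash
python3 -c "
from station import r
s=r.sense();print(s['joints'],s['tcp_pos'],s['ee_rot'])"
```

```text
[  77.1770491    53.00813566   80.62882946    0.97208793 -114.24180279
  -10.64041904] [0.3466048  0.78302213 0.41452218] [[ 0.91427952 -0.40410456  0.02815081]
 [-0.4050653  -0.91269309  0.05397613]
 [ 0.00388105 -0.06075218 -0.99814533]]
```

Request:
apply_moves(plan=[{"grip":1,"offset":[0,3,-3],"spin":0},{"grip":1,"offset":[0,6,-3],"spin":0},{"grip":1,"offset":[0,6,-3],"spin":0}])

```text
time_s: 1.8
tcp_pos: [0.3203, 0.7222, 0.4403]
ee_rot: [[0.914, -0.404, 0.027], [-0.405, -0.913, 0.046], [0.006, -0.053, -0.999]]
wrist_force: [-0.6, 0.2, 1.4]
gripper_width: 1.0
gripper_force: 0.0
```

Request:
apply_moves(plan=[{"grip":1,"offset":[0,-5,2],"spin":0},{"grip":1,"offset":[0,-10,4],"spin":0},{"grip":1,"offset":[0,-20,4],"spin":0}])

```text
time_s: 2.1
tcp_pos: [0.3562, 0.8071, 0.3712]
ee_rot: [[0.915, -0.402, 0.031], [-0.404, -0.913, 0.054], [0.007, -0.062, -0.998]]
wrist_force: [-0.8, 1.7, -6.9]
gripper_width: 0.997
gripper_force: 0.0
```

Request:
apply_moves(plan=[{"grip":1,"offset":[0,-40,0],"spin":0},{"grip":1,"offset":[0,-40,0],"spin":0}])

```text
time_s: 2.3
tcp_pos: [0.3679, 0.8311, 0.3576]
ee_rot: [[0.914, -0.402, 0.057], [-0.405, -0.908, 0.109], [0.008, -0.122, -0.992]]
wrist_force: [-0.2, -1.3, 1.1]
gripper_width: 1.005
gripper_force: 0.0
```

Request:
apply_moves(plan=[{"grip":1,"offset":[0,-40,0],"spin":0},{"grip":1,"offset":[0,-40,0],"spin":0}])

```text
time_s: 2.5
tcp_pos: [0.3773, 0.8527, 0.3342]
ee_rot: [[0.914, -0.399, 0.073], [-0.405, -0.903, 0.141], [0.009, -0.158, -0.987]]
wrist_force: [-0.4, -0.1, -0.1]
gripper_width: 1.002
gripper_force: 0.0
```

Run:
```python
from h import *
from station import r
s=r.sense();print(s['joints'].round(1) if hasattr(s['joints'],'round') else s['joints'],s['tcp_pos'])
P=cloud(np.load("side0.npz")).reshape(-1,3)
for y in np.arange(.5,1.0,.1):
    print(round(y,1),[ (round(x,1),round(float(np.max(q)),2)) for x in np.arange(-.3,.9,.1) if len(q:=P[(P[:,0]>x)&(P[:,0]<x+.1)&(P[:,1]>y)&(P[:,1]<y+.1)][:,2])>5])
```

```text
[  76.7   58.9   80.7    2.2 -102.9   -9.9] [0.37728141 0.85270065 0.33419704]
0.5 [(np.float64(-0.2), 0.01), (np.float64(-0.1), 0.01), (np.float64(0.0), 0.6), (np.float64(0.1), 0.6), (np.float64(0.2), 0.56), (np.float64(0.3), 0.39), (np.float64(0.4), 0.11), (np.float64(0.5), 0.12), (np.float64(0.6), 0.12), (np.float64(0.7), 0.12), (np.float64(0.8), 0.12)]
0.6 [(np.float64(-0.2), 0.01), (np.float64(-0.1), 0.01), (np.float64(0.0), 0.01), (np.float64(0.1), 0.01), (np.float64(0.2), 0.39), (np.float64(0.3), 0.34), (np.float64(0.4), 0.25), (np.float64(0.5), 0.25), (np.float64(0.6), 0.24), (np.float64(0.7), 0.21), (np.float64(0.8), 0.12)]
0.7 [(np.float64(-0.3), 0.0), (np.float64(-0.2), 0.01), (np.float64(-0.1), 0.01), (np.float64(0.0), 0.01), (np.float64(0.1), 0.01), (np.float64(0.2), 0.01), (np.float64(0.3), 0.25), (np.float64(0.4), 0.27), (np.float64(0.5), 0.25), (np.float64(0.6), 0.25), (np.float64(0.7), 0.2), (np.float64(0.8), 0.12)]
0.8 [(np.float64(-0.3), 0.0), (np.float64(-0.2), 0.01), (np.float64(-0.1), 0.01), (np.float64(0.0), 0.0), (np.float64(0.1), 0.01), (np.float64(0.2), 0.01), (np.float64(0.3), 0.0), (np.float64(0.4), 0.12), (np.float64(0.5), 0.19), (np.float64(0.8), 0.12)]
0.9 []
```

Request:
apply_moves(plan=[{"grip":1,"offset":[0,-40,-8],"spin":0},{"grip":1,"offset":[0,-40,-8],"spin":0}])

```text
time_s: 2.7
tcp_pos: [0.3827, 0.8655, 0.329]
ee_rot: [[0.914, -0.396, 0.089], [-0.406, -0.897, 0.173], [0.012, -0.194, -0.981]]
wrist_force: [-0.3, -0.0, 0.3]
gripper_width: 0.998
gripper_force: 0.0
```

Request:
apply_moves(plan=[{"grip":1,"offset":[0,-40,-8],"spin":0},{"grip":1,"offset":[0,-40,-8],"spin":0}])

```text
time_s: 2.9
tcp_pos: [0.3874, 0.8767, 0.3284]
ee_rot: [[0.914, -0.392, 0.106], [-0.406, -0.89, 0.206], [0.014, -0.232, -0.973]]
wrist_force: [-0.2, 0.3, 0.3]
gripper_width: 1.002
gripper_force: 0.0
```

Request:
apply_moves(plan=[{"grip":1,"offset":[0,-40,0],"spin":0}])

```text
time_s: 3.0
tcp_pos: [0.3926, 0.8882, 0.3237]
ee_rot: [[0.913, -0.389, 0.121], [-0.407, -0.883, 0.234], [0.015, -0.263, -0.965]]
wrist_force: [0.2, -0.3, 0.5]
gripper_width: 1.0
gripper_force: 0.0
```

Request:
apply_moves(plan=[{"grip":1,"offset":[0,-40,0],"spin":0}])

```text
time_s: 3.1
tcp_pos: [0.3973, 0.8997, 0.3182]
ee_rot: [[0.913, -0.385, 0.134], [-0.407, -0.875, 0.261], [0.017, -0.293, -0.956]]
wrist_force: [0.9, 0.9, 0.4]
gripper_width: 0.998
gripper_force: 0.0
```

```bash
cat > plan.py <<'E'
import numpy as np
L=np.array([.547,.2975]); edge=.227
def frame(th,az,sg,beta):
    """tool z tilted th toward azimuth az; returns R (y=outward wall normal), radial dir h of the grasp point"""
    th,az,beta=np.radians([th,az,beta]); a=np.array([np.cos(az),np.sin(az)])
    z=np.r_[np.sin(th)*a,-np.cos(th)]
    c=np.tan(beta)/np.tan(th); d=sg*np.arccos(min(c,1))
    h=-np.array([np.cos(az+d),np.sin(az+d)])
    n=np.r_[np.cos(beta)*h,-np.sin(beta)]; n-=z*(n@z); n/=np.linalg.norm(n)
    return np.c_[np.cross(n,z),n,z],h
def clear(R,g):
    """smallest y-gap of the gripper body to the deck edge"""
    m=-9
    for x in np.linspace(-.0375,.0375,5):
        for y in np.linspace(-.095,.095,9):
            for s in np.linspace(.051,.30,120):
                p=g+R@[x,y,-s]
                if .235<p[2]<.27: m=max(m,p[1])
    return edge-m
if __name__=="__main__":
    for nm,r0,zr,b in(("med",.0885,.065,28),("small",.0585,.066,27)):
      for az in(50,63,75,90):
        for th in(28,31,34,37,40):
          o=[]
          for sg in(1,-1):
            R,h=frame(th,az,sg,b)
            g=np.r_[L+h*(r0-.010*np.tan(np.radians(b))),zr-.010]
            o.append((round(1000*clear(R,g)),g.round(3).tolist()))
          print(nm,az,th,o)
E
python3 plan.py
```

```text
med 50 28 [(-40, [0.494, 0.234, 0.055]), (-40, [0.494, 0.234, 0.055])]
med 50 31 [(-17, [0.529, 0.216, 0.055]), (-44, [0.47, 0.266, 0.055])]
med 50 34 [(-2, [0.544, 0.214, 0.055]), (-39, [0.466, 0.28, 0.055])]
med 50 37 [(4, [0.554, 0.215, 0.055]), (-33, [0.464, 0.29, 0.055])]
med 50 40 [(8, [0.562, 0.216, 0.055]), (-26, [0.464, 0.298, 0.055])]
med 63 28 [(-24, [0.509, 0.223, 0.055]), (-24, [0.509, 0.223, 0.055])]
med 63 31 [(1, [0.548, 0.214, 0.055]), (-30, [0.479, 0.25, 0.055])]
med 63 34 [(4, [0.563, 0.216, 0.055]), (-25, [0.472, 0.262, 0.055])]
med 63 37 [(8, [0.573, 0.218, 0.055]), (-18, [0.468, 0.272, 0.055])]
med 63 40 [(13, [0.58, 0.221, 0.055]), (-11, [0.466, 0.28, 0.055])]
med 75 28 [(-11, [0.525, 0.217, 0.055]), (-11, [0.525, 0.217, 0.055])]
med 75 31 [(-1, [0.565, 0.216, 0.055]), (-18, [0.491, 0.236, 0.055])]
med 75 34 [(2, [0.579, 0.221, 0.055]), (-14, [0.481, 0.247, 0.055])]
med 75 37 [(8, [0.589, 0.226, 0.055]), (-7, [0.475, 0.256, 0.055])]
med 75 40 [(14, [0.596, 0.23, 0.055]), (0, [0.471, 0.263, 0.055])]
med 90 28 [(1, [0.547, 0.214, 0.055]), (1, [0.547, 0.214, 0.055
[... 1024 characters left out ...]
, 0.244, 0.056]), (-47, [0.519, 0.252, 0.056])]
small 75 31 [(-32, [0.563, 0.246, 0.056]), (-41, [0.508, 0.261, 0.056])]
small 75 34 [(-28, [0.57, 0.249, 0.056]), (-33, [0.503, 0.268, 0.056])]
small 75 37 [(-19, [0.576, 0.252, 0.056]), (-22, [0.5, 0.273, 0.056])]
small 75 40 [(-11, [0.58, 0.255, 0.056]), (-12, [0.498, 0.277, 0.056])]
small 90 28 [(-39, [0.562, 0.246, 0.056]), (-39, [0.532, 0.246, 0.056])]
small 90 31 [(-35, [0.575, 0.252, 0.056]), (-35, [0.519, 0.252, 0.056])]
small 90 34 [(-29, [0.582, 0.257, 0.056]), (-29, [0.512, 0.257, 0.056])]
small 90 37 [(-19, [0.586, 0.261, 0.056]), (-19, [0.508, 0.261, 0.056])]
small 90 40 [(-10, [0.589, 0.265, 0.056]), (-10, [0.505, 0.265, 0.056])]
```

```bash
cat >> plan.py <<'E'
    print()
    for nm,r0,zr,b in(("med",.0885,.065,28),("small",.0585,.066,27)):
      for az in(63,75,90):
        for th in(40,45,50,55):
          o=[]
          for sg in(1,-1):
            R,h=frame(th,az,sg,b)
            g=np.r_[L+h*(r0-.010*np.tan(np.radians(b))),zr-.010]
            lo=min((g+R@[x,y,-.051])[2] for x in(-.0375,.0375) for y in(-.095,.095))
            o.append((round(1000*clear(R,g)),round(lo*1000),g.round(3).tolist(),(g-.28*R[:,2]).round(2).tolist()))
          print(nm,az,th,o)
E
python3 plan.py | sed '1,/^$/d'
python3 - <<'E'
from h import *
from station import r
for n in("top","side"):
    c=r.capture(n); np.savez(n+"1.npz",**c); cv2.imwrite(f"pics/{n}1.png",c["img"])
c=cv2.imread("pics/side1.png")[0:220,60:380]; cv2.imwrite("pics/side1c.png",cv2.resize(c,None,fx=2.4,fy=2.4))
E
```

```text
med 63 40 [(13, 33, [0.58, 0.221, 0.055], [0.5, 0.06, 0.27]), (-11, 33, [0.466, 0.28, 0.055], [0.38, 0.12, 0.27])]
med 63 45 [(26, 27, [0.59, 0.226, 0.055], [0.5, 0.05, 0.25]), (4, 27, [0.464, 0.29, 0.055], [0.37, 0.11, 0.25])]
med 63 50 [(43, 20, [0.596, 0.231, 0.055], [0.5, 0.04, 0.23]), (23, 20, [0.464, 0.298, 0.055], [0.37, 0.11, 0.23])]
med 63 55 [(64, 14, [0.602, 0.235, 0.055], [0.5, 0.03, 0.22]), (45, 14, [0.464, 0.305, 0.055], [0.36, 0.1, 0.22])]
med 75 40 [(14, 33, [0.596, 0.23, 0.055], [0.55, 0.06, 0.27]), (0, 33, [0.471, 0.263, 0.055], [0.42, 0.09, 0.27])]
med 75 45 [(28, 27, [0.604, 0.237, 0.055], [0.55, 0.05, 0.25]), (16, 27, [0.468, 0.273, 0.055], [0.42, 0.08, 0.25])]
med 75 50 [(47, 20, [0.609, 0.242, 0.055], [0.55, 0.04, 0.23]), (36, 20, [0.465, 0.281, 0.055], [0.41, 0.07, 0.23])]
med 75 55 [(71, 14, [0.614, 0.248, 0.055], [0.55, 0.03, 0.22]), (60, 14, [0.464, 0.288, 0.055], [0.41, 0.07, 0.22])]
med 90 40 [(9, 33, [0.611, 0.245, 0.055], [0.61, 0.06, 0.27]), (9, 33, [0.483, 0.245, 0.055], [0.48, 0.06, 0.27])]
med 90 45 [(25, 27, [0.617, 0.253, 0.055], [0.62, 0.06, 0.25
[... 1000 characters left out ...]
l 75 50 [(27, 23, [0.588, 0.263, 0.056], [0.53, 0.06, 0.24]), (30, 23, [0.494, 0.288, 0.056], [0.44, 0.08, 0.24])]
small 75 55 [(52, 17, [0.59, 0.266, 0.056], [0.53, 0.04, 0.22]), (57, 17, [0.494, 0.292, 0.056], [0.43, 0.07, 0.22])]
small 90 40 [(-10, 35, [0.589, 0.265, 0.056], [0.59, 0.09, 0.27]), (-10, 35, [0.505, 0.265, 0.056], [0.5, 0.09, 0.27])]
small 90 45 [(9, 29, [0.593, 0.27, 0.056], [0.59, 0.07, 0.25]), (9, 29, [0.501, 0.27, 0.056], [0.5, 0.07, 0.25])]
small 90 50 [(32, 23, [0.595, 0.275, 0.056], [0.6, 0.06, 0.24]), (32, 23, [0.499, 0.275, 0.056], [0.5, 0.06, 0.24])]
small 90 55 [(59, 17, [0.597, 0.278, 0.056], [0.6, 0.05, 0.22]), (59, 17, [0.497, 0.278, 0.056], [0.5, 0.05, 0.22])]
```

View pics/side1c.png

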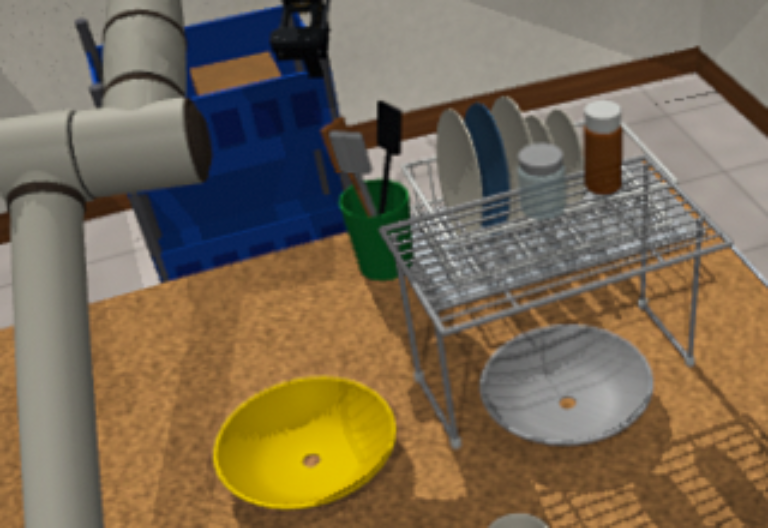

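The side view shows the compact dark gripper at the crop top (305,40) and the arm extended to the left. The shelf front has nothing in front of it except the large cover at crop (567,380). I'll measure the gripper body from the start-picture depth.

Run:
```python
from h import *
def ext(n,t,R):
    c=np.load(n); P=cloud(c).reshape(-1,3); Q=(P-t)@R
    Q=Q[(np.abs(Q[:,0])<.15)&(np.abs(Q[:,1])<.15)&(Q[:,2]<.03)&(Q[:,2]>-.4)]
    for z in np.arange(-.36,.03,.03):
        q=Q[(Q[:,2]>=z)&(Q[:,2]<z+.03)]
        if len(q)>4: print(n,round(z,2),len(q),"x",np.percentile(q[:,0],[2,98]).round(3),"y",np.percentile(q[:,1],[2,98]).round(3))
R0=np.array([[0.914,-0.405,-0.001],[-0.405,-0.914,-0.002],[0,0.002,-1]])
for n in("top0.npz","side0.npz"): ext(n,np.array([.253,.571,.243]),R0)
R1=np.array([[0.913,-0.385,0.134],[-0.407,-0.875,0.261],[0.017,-0.293,-0.956]])
for n in("top1.npz","side1.npz"): ext(n,np.array([.3973,.8997,.3182]),R1)
```

```text
top0.npz -0.36 152 x [-0.009  0.037] y [0.023 0.043]
top0.npz -0.33 1472 x [-0.111  0.042] y [0.006 0.106]
top0.npz -0.3 1155 x [-0.107  0.043] y [-0.009  0.083]
top0.npz -0.27 636 x [-0.094  0.045] y [-0.02   0.062]
top0.npz -0.24 322 x [-0.015  0.043] y [-0.014  0.042]
top0.npz -0.21 396 x [-0.019  0.041] y [-0.013  0.04 ]
top0.npz -0.18 320 x [-0.016  0.039] y [-0.046  0.038]
top0.npz -0.15 118 x [0.014 0.039] y [-0.05   0.017]
top0.npz -0.12 1035 x [-0.031  0.036] y [-0.092  0.094]
top0.npz -0.09 718 x [-0.026  0.039] y [-0.085  0.095]
top0.npz -0.06 124 x [-0.029  0.09 ] y [-0.15   0.087]
top0.npz -0.03 78 x [-0.003  0.15 ] y [-0.15   0.067]
top0.npz 0.0 32 x [-0.008  0.013] y [-0.051  0.051]
side0.npz -0.36 49 x [-0.134 -0.086] y [0.059 0.146]
side0.npz -0.33 566 x [-0.122  0.032] y [0.025 0.133]
side0.npz -0.3 706 x [-0.111  0.041] y [0.005 0.099]
side0.npz -0.27 492 x [-0.13   0.041] y [0.001 0.071]
side0.npz -0.24 254 x [-0.033  0.042] y [-0.     0.045]
side0.npz -0.21 272 x [-0.032  0.04 ] y [0.    0.042]
side0.npz -0.18 213 x [-0.034  0.036] y [-0.009  0.041]
side0.npz -0.15 145 x [-0.036  0.037] y [-0.043  0.025]
side0.npz -0.12 353 x [-0.029  0.034] y [-0.086  0.096]
side0.npz -0.09 472 x [-0.033  0.038] y [-0.083  0.096]
side0.npz -0.06 136 x [-0.036  0.082] y [-0.148  0.091]
side0.npz -0.03 108 x [-0.009  0.148] y [-0.15   0.066]
side0.npz 0.0 60 x [-0.01   0.076] y [-0.129  0.058]
top1.npz 0.0 138 x [0.025 0.137] y [0.106 0.148]
side1.npz -0.12 38 x [-0.036  0.031] y [0.013 0.099]
side1.npz -0.09 355 x [-0.036  0.036] y [-0.003  0.099]
side1.npz -0.06 84 x [-0.037  0.037] y [-0.013  0.091]
side1.npz -0.03 29 x [-0.011  0.01 ] y [-0.055  0.058]
side1.npz 0.0 91 x [-0.012  0.137] y [-0.048  0.144]
```

```bash
cat > plan2.py <<'E'
from plan import *
def pts():
    P=[]
    for s0,s1,hx,hy in((.051,.125,.038,.096),(.125,.27,.046,.046),(.27,.36,.06,.06)):
        P+= [[x,y,-s] for x in np.linspace(-hx,hx,5) for y in np.linspace(-hy,hy,9) for s in np.linspace(s0,s1,12)]
    return np.array(P)
B=pts()
def dist(R,g):
    p=g+B@R.T
    dy=np.maximum(edge-p[:,1],0); dz=np.maximum(np.maximum(.25-p[:,2],p[:,2]-.258),0)
    return np.hypot(dy,dz).min(), p[:,2].min()
def grasp(nm,R,h,C,dz=0,drop=.010):
    r0,zr,b=dict(med=(.0885,.062,28),small=(.0585,.060,27))[nm]
    return np.r_[C+h*(r0-drop*np.tan(np.radians(b))),zr-drop+dz]
if __name__=="__main__":
    for nm,b,f in(("med",28,.003),("small",27,.006)):
      for az in(63,75,90):
        for th in(28,32,36,40):
          for sg in(1,-1):
            R,h=frame(th,az,sg,b); g=grasp(nm,R,h,L,f)
            o=[]
            for dy,dz in((0,0),(-.015,.02),(-.03,.03),(-.045,.04),(-.06,.05),(-.10,.055)):
                o.append(round(1000*dist(R,g+[0,dy,dz])[0]))
            print(nm,az,th,sg,o,g.round(3),"phi",np.degrees(np.arctan2(h[1],h[0])).round(),"low",dist(R,g)[1].round(3))
E
python3 plan2.py
```

```text
med 63 28 1 [27, 20, 10, 8, 16, 50] [0.509 0.223 0.055] phi -117.0 low 0.055
med 63 28 -1 [27, 20, 10, 8, 16, 50] [0.509 0.223 0.055] phi -117.0 low 0.055
med 63 32 1 [35, 15, 19, 27, 35, 68] [0.554 0.215 0.055] phi -85.0 low 0.044
med 63 32 -1 [7, 10, 5, 1, 10, 42] [0.476 0.254 0.055] phi -149.0 low 0.044
med 63 36 1 [35, 16, 20, 28, 35, 66] [0.57  0.218 0.055] phi -74.0 low 0.038
med 63 36 -1 [8, 10, 5, 6, 12, 43] [0.469 0.269 0.055] phi -160.0 low 0.038
med 63 40 1 [37, 20, 24, 30, 36, 65] [0.58  0.221 0.055] phi -66.0 low 0.032
med 63 40 -1 [13, 13, 8, 11, 17, 46] [0.466 0.28  0.055] phi -168.0 low 0.032
med 75 28 1 [40, 20, 11, 18, 26, 60] [0.525 0.217 0.055] phi -105.0 low 0.055
med 75 28 -1 [40, 20, 11, 18, 26, 60] [0.525 0.217 0.055] phi -105.0 low 0.055
med 75 32 1 [35, 15, 16, 24, 32, 63] [0.571 0.218 0.055] phi -73.0 low 0.044
med 75 32 -1 [24, 15, 5, 9, 17, 49] [0.486 0.24  0.055] phi -137.0 low 0.044
med 75 36 1 [35, 16, 19, 25, 32, 62] [0.586 0.224 0.055] phi -62.0 low 0.038
med 75 36 -1 [26, 15, 7, 13, 19, 49] [0.476 0.253 0.055] phi -148.0 low 0.038
med 75 40 1 [37, 2
[... 1905 characters left out ...]
4
small 75 40 -1 [20, 17, 7, 9, 14, 42] [0.498 0.277 0.056] phi -158.0 low 0.034
small 90 28 1 [18, 16, 6, 0, 3, 34] [0.562 0.246 0.056] phi -73.0 low 0.053
small 90 28 -1 [18, 16, 6, 0, 3, 34] [0.532 0.246 0.056] phi -107.0 low 0.053
small 90 32 1 [17, 14, 4, 0, 2, 34] [0.578 0.254 0.056] phi -55.0 low 0.045
small 90 32 -1 [17, 14, 4, 0, 2, 34] [0.516 0.254 0.056] phi -125.0 low 0.045
small 90 36 1 [23, 15, 5, 2, 9, 38] [0.585 0.26  0.056] phi -45.0 low 0.039
small 90 36 -1 [23, 15, 5, 2, 9, 38] [0.509 0.26  0.056] phi -135.0 low 0.039
small 90 40 1 [31, 17, 7, 10, 15, 42] [0.589 0.265 0.056] phi -37.0 low 0.034
small 90 40 -1 [31, 17, 7, 10, 15, 42] [0.505 0.265 0.056] phi -143.0 low 0.034
```

```bash
cat > plan3.py <<'E'
from plan2 import *
for nm,b,f,top in(("med",28,.003,.045),("small",27,.006,.062)):
  for az in(63,70):
    for th in(36,40,45,50):
      for sg in(1,-1):
        R,h=frame(th,az,sg,b); g=grasp(nm,R,h,L,f,drop=.013)
        o=[]
        for dz in(0,.01,.02,.03,.04,.05,.062):
            allow=(.017 if nm=="med" else .022)+.53*dz-.004 if dz<top else .12
            c=[(dist(R,g+[0,-dy,dz])[0],dy) for dy in np.arange(0,allow+.001,.004)]
            m=max(c); o.append((round(1000*m[0]),round(1000*m[1])))
        print(nm,az,th,sg,o,"low",dist(R,g)[1].round(3))
E
python3 plan3.py
```

```text
med 63 36 1 [(38, 12), (29, 16), (23, 24), (19, 28), (17, 32), (85, 120), (79, 120)] low 0.035
med 63 36 -1 [(20, 12), (17, 16), (18, 24), (8, 28), (0, 32), (64, 120), (57, 120)] low 0.035
med 63 40 1 [(41, 12), (32, 16), (27, 24), (23, 28), (20, 32), (85, 120), (79, 120)] low 0.029
med 63 40 -1 [(25, 12), (22, 16), (20, 24), (10, 28), (2, 32), (67, 120), (59, 120)] low 0.029
med 63 45 1 [(46, 12), (38, 16), (34, 24), (30, 28), (26, 32), (86, 120), (80, 120)] low 0.023
med 63 45 -1 [(34, 12), (30, 16), (25, 24), (16, 28), (11, 32), (70, 120), (63, 120)] low 0.023
med 63 50 1 [(53, 12), (45, 16), (42, 24), (37, 28), (33, 32), (89, 120), (83, 120)] low 0.017
med 63 50 -1 [(45, 12), (40, 16), (32, 24), (25, 28), (20, 32), (74, 120), (67, 120)] low 0.017
med 70 36 1 [(38, 12), (29, 16), (22, 24), (19, 28), (16, 32), (83, 120), (77, 120)] low 0.035
med 70 36 -1 [(30, 12), (27, 16), (18, 24), (8, 28), (1, 32), (67, 120), (61, 120)] low 0.035
med 70 40 1 [(41, 12), (32, 16), (27, 24), (23, 28), (20, 32), (83, 120), (77, 120)] low 0.029
med 70 40 -1 [(35, 12), (30, 16), (20, 24), (11, 28), (
[... 1244 characters left out ...]
, (0, 44), (52, 120)] low 0.036
small 70 36 -1 [(21, 16), (21, 24), (18, 28), (8, 32), (0, 40), (0, 44), (50, 120)] low 0.036
small 70 40 1 [(40, 16), (30, 24), (20, 28), (10, 32), (6, 40), (2, 44), (55, 120)] low 0.031
small 70 40 -1 [(29, 16), (29, 24), (20, 28), (10, 32), (6, 40), (2, 44), (54, 120)] low 0.031
small 70 45 1 [(44, 16), (34, 24), (25, 28), (16, 32), (14, 40), (11, 44), (58, 120)] low 0.025
small 70 45 -1 [(41, 16), (35, 24), (25, 28), (18, 32), (17, 40), (13, 44), (60, 120)] low 0.025
small 70 50 1 [(50, 16), (41, 24), (32, 28), (26, 32), (24, 40), (19, 44), (62, 120)] low 0.019
small 70 50 -1 [(50, 16), (42, 24), (35, 28), (30, 32), (27, 40), (22, 44), (67, 120)] low 0.019
```

```bash
cat > plan4.py <<'E'
from plan2 import *
def boxd(p,R,g):
    """distance from world points p to gripper body / fingers boxes"""
    q=(p-g)@R; d=[]
    for c,hx,hy,z0,z1 in((0,.038,.096,-.125,-.051),(0,.046,.046,-.27,-.125),):
        e=np.maximum(np.abs(q)-[hx,hy,9],0); e[:,2]=np.maximum(np.maximum(z0-q[:,2],q[:,2]-z1),0)
        d.append(np.linalg.norm(e,axis=1).min())
    return min(d)
def fing(p,R,g,op):
    q=(p-g)@R; d=[]
    for s in(-1,1):
        e=np.stack([np.maximum(np.abs(q[:,0])-.0095,0),np.maximum(np.abs(q[:,1]-s*(op/2+.0075))-.0075,0),np.maximum(np.maximum(-.051-q[:,2],q[:,2]-.019),0)],1)
        d.append(np.linalg.norm(e,axis=1).min())
    return d
a=np.linspace(0,2*np.pi,721)
def rev(prof): # surface of revolution pts
    pr=np.array(prof); t=np.linspace(0,1,30)
    rz=np.concatenate([pr[i]+(pr[i+1]-pr[i])*t[:,None] for i in range(len(pr)-1)])
    return np.concatenate([np.c_[L[0]+r*np.cos(a),L[1]+r*np.sin(a),0*a+z] for r,z in rz])
large=rev([(.063,.003),(.095,.018),(.117,.046),(.12,.046)])   # rough dome, conservative
med=rev([(.043,.006),(.068,.029),(.0865,.065),(.09,.065)])
med_o=rev([(.046,.003),(.071,.029),(.09,.065)])
if __name__=="__main__":
  for nm,b,f,obs in(("med",28,.003,large),("small",27,.006,med)):
   for az in(63,70):
    for th in(30,36,42,46,50):
      for sg in(1,-1):
        R,h=frame(th,az,sg,b); g=grasp(nm,R,h,L,f,drop=.013)
        bd=boxd(large,R,g), boxd(med if nm=="small" else large,R,g)
        print(nm,az,th,sg,"body-large/med",np.round(1000*np.array(bd)),"fingers(op 4,12)",np.round(1000*np.array(fing(obs,R,g,.004)+fing(obs,R,g,.012))))
E
python3 plan4.py
```

```text
med 63 30 1 body-large/med [34. 34.] fingers(op 4,12) [26. 11. 29.  7.]
med 63 30 -1 body-large/med [34. 34.] fingers(op 4,12) [26. 11. 29.  7.]
med 63 36 1 body-large/med [24. 24.] fingers(op 4,12) [25. 10. 29.  7.]
med 63 36 -1 body-large/med [24. 24.] fingers(op 4,12) [25. 10. 29.  7.]
med 63 42 1 body-large/med [17. 17.] fingers(op 4,12) [25. 10. 29.  7.]
med 63 42 -1 body-large/med [17. 17.] fingers(op 4,12) [25. 10. 29.  7.]
med 63 46 1 body-large/med [11. 11.] fingers(op 4,12) [26. 10. 29.  7.]
med 63 46 -1 body-large/med [11. 11.] fingers(op 4,12) [26. 10. 29.  7.]
med 63 50 1 body-large/med [6. 6.] fingers(op 4,12) [26. 11. 29.  7.]
med 63 50 -1 body-large/med [6. 6.] fingers(op 4,12) [26. 11. 29.  7.]
med 70 30 1 body-large/med [34. 34.] fingers(op 4,12) [26. 11. 29.  7.]
med 70 30 -1 body-large/med [34. 34.] fingers(op 4,12) [26. 11. 29.  7.]
med 70 36 1 body-large/med [24. 24.] fingers(op 4,12) [25. 10. 29.  7.]
med 70 36 -1 body-large/med [24. 24.] fingers(op 4,12) [25. 10. 29.  7.]
med 70 42 1 body-large/med [17. 17.] fingers(op 4,12) [25. 10. 29.  7.]
med 70 42 -1 body
[... 1107 characters left out ...]
. 18.] fingers(op 4,12) [23.  5. 27.  2.]
small 70 30 -1 body-large/med [20. 18.] fingers(op 4,12) [23.  5. 27.  2.]
small 70 36 1 body-large/med [12. 11.] fingers(op 4,12) [23.  5. 27.  2.]
small 70 36 -1 body-large/med [12. 11.] fingers(op 4,12) [23.  5. 27.  2.]
small 70 42 1 body-large/med [4. 4.] fingers(op 4,12) [22.  4. 26.  0.]
small 70 42 -1 body-large/med [4. 4.] fingers(op 4,12) [22.  4. 26.  0.]
small 70 46 1 body-large/med [0. 0.] fingers(op 4,12) [20.  3. 24.  0.]
small 70 46 -1 body-large/med [0. 0.] fingers(op 4,12) [20.  3. 24.  0.]
small 70 50 1 body-large/med [0. 0.] fingers(op 4,12) [18.  2. 22.  0.]
small 70 50 -1 body-large/med [0. 0.] fingers(op 4,12) [18.  2. 22.  0.]
```

Request:
apply_moves(plan=[{"grip":1,"offset":[0,-40,-4],"spin":0}])

```text
time_s: 3.3
tcp_pos: [0.401, 0.9079, 0.3197]
ee_rot: [[0.913, -0.38, 0.148], [-0.408, -0.867, 0.287], [0.019, -0.322, -0.947]]
wrist_force: [-0.0, -0.6, 0.1]
gripper_width: 0.999
gripper_force: 0.0
```

Request:
apply_moves(plan=[{"grip":1,"offset":[0,-40,-4],"spin":0}])

```text
time_s: 3.4
tcp_pos: [0.4044, 0.9161, 0.3232]
ee_rot: [[0.913, -0.375, 0.162], [-0.408, -0.857, 0.315], [0.02, -0.354, -0.935]]
wrist_force: [0.2, -0.3, -0.6]
gripper_width: 1.0
gripper_force: 0.0
```

Request:
apply_moves(plan=[{"grip":1,"offset":[0,-40,-4],"spin":0}])

```text
time_s: 3.5
tcp_pos: [0.4074, 0.9237, 0.3279]
ee_rot: [[0.912, -0.37, 0.175], [-0.409, -0.846, 0.342], [0.022, -0.384, -0.923]]
wrist_force: [-0.4, -0.7, -0.8]
gripper_width: 0.996
gripper_force: 0.0
```

Request:
apply_moves(plan=[{"grip":1,"offset":[0,-40,0],"spin":0}])

```text
time_s: 3.6
tcp_pos: [0.4111, 0.9323, 0.3308]
ee_rot: [[0.912, -0.364, 0.19], [-0.409, -0.834, 0.37], [0.024, -0.415, -0.91]]
wrist_force: [-0.7, 0.8, 0.0]
gripper_width: 0.999
gripper_force: 0.0
```

Request:
apply_moves(plan=[{"grip":1,"offset":[0,-40,0],"spin":0}])

```text
time_s: 3.7
tcp_pos: [0.4145, 0.9406, 0.3334]
ee_rot: [[0.912, -0.357, 0.202], [-0.41, -0.822, 0.395], [0.025, -0.443, -0.896]]
wrist_force: [0.1, 0.3, -0.1]
gripper_width: 1.0
gripper_force: 0.0
```

Request:
apply_moves(plan=[{"grip":1,"offset":[0,-40,0],"spin":0}])

```text
time_s: 3.8
tcp_pos: [0.4176, 0.9481, 0.3379]
ee_rot: [[0.911, -0.351, 0.216], [-0.411, -0.809, 0.421], [0.027, -0.472, -0.881]]
wrist_force: [1.0, -0.5, 0.1]
gripper_width: 0.995
gripper_force: 0.0
```

Request:
apply_moves(plan=[{"grip":1,"offset":[0,-40,0],"spin":0}])

```text
time_s: 3.9
tcp_pos: [0.4204, 0.955, 0.344]
ee_rot: [[0.911, -0.343, 0.228], [-0.412, -0.795, 0.446], [0.028, -0.501, -0.865]]
wrist_force: [0.8, -0.6, -0.4]
gripper_width: 1.0
gripper_force: 0.0
```

Request:
apply_moves(plan=[{"grip":1,"offset":[0,-40,0],"spin":0}])

```text
time_s: 4.0
tcp_pos: [0.4229, 0.9614, 0.3516]
ee_rot: [[0.911, -0.336, 0.241], [-0.412, -0.779, 0.472], [0.03, -0.529, -0.848]]
wrist_force: [0.5, 0.1, -0.5]
gripper_width: 1.002
gripper_force: 0.0
```

Request:
apply_moves(plan=[{"grip":1,"offset":[0,-40,0],"spin":0}])

```text
time_s: 4.1
tcp_pos: [0.425, 0.9672, 0.3603]
ee_rot: [[0.91, -0.328, 0.254], [-0.413, -0.764, 0.496], [0.031, -0.557, -0.83]]
wrist_force: [-0.0, -0.3, 0.2]
gripper_width: 0.998
gripper_force: 0.0
```

Request:
apply_moves(plan=[{"grip":1,"offset":[0,-40,0],"spin":0}])

```text
time_s: 4.2
tcp_pos: [0.4269, 0.9723, 0.3702]
ee_rot: [[0.91, -0.319, 0.266], [-0.414, -0.747, 0.52], [0.033, -0.583, -0.812]]
wrist_force: [0.3, 0.6, 0.4]
gripper_width: 0.999
gripper_force: 0.0
```

```bash
cat > go.py <<'E'
from plan4 import *
from scipy.spatial.transform import Rotation as Ro
M=np.array([.4555,-.380]); S=np.array([.516,-.126])
def now():
    from station import r
    s=r.sense(); return np.array(s["tcp_pos"]),np.array(s["ee_rot"]),s
def orient(R,sg,b):
    z=R[:,2]; th=np.degrees(np.arccos(-z[2])); az=np.degrees(np.arctan2(z[1],z[0]))
    Q,h=frame(th,az,sg,b)
    D=R.T@Q; return Q,h,np.arctan2(D[1,0],D[0,0]),th,az
def tcp(g,Q): return g-.003*Q[:,2]
def off(p,R,target): return ((target-p)@R*100).round(2)   # cm in tool axes of R
E
python3 - <<'E'
from go import *
p,R,s=now(); print(s["joints"].round(1),p.round(4))
for nm,b,C,f in(("small",27,S,0),("med",28,M,0)):
    for sg in(1,-1):
        Q,h,sp,th,az=orient(R,sg,b); g=grasp(nm,Q,h,C,f,drop=.013)
        oth=M if nm=="small" else S
        sh=np.r_[oth-L,0]
        print(nm,sg,"th,az",round(th,1),round(az,1),"spin",sp.round(3),"phi",np.degrees(np.arctan2(h[1],h[0])).round(),"g",g.round(3),"body-other",boxd((med_o if nm=="small" else rev([(.026,0),(.042,.025),(.06,.06)]))+sh,Q,g).round(3))
E
```

```text
[ 77.1  60.8  80.6   8.5 -75.1 -10.6] [0.4269 0.9723 0.3702]
small 1 th,az 35.7 62.9 spin -0.625 phi -72.0 g [ 0.532 -0.175  0.047] body-other 0.0
small -1 th,az 35.7 62.9 spin 0.736 phi -162.0 g [ 0.467 -0.142  0.047] body-other 0.059
med 1 th,az 35.7 62.9 spin -0.581 phi -75.0 g [ 0.477 -0.459  0.049] body-other 0.235
med -1 th,az 35.7 62.9 spin 0.693 phi -159.0 g [ 0.379 -0.409  0.049] body-other 0.223
```

```bash
cat >> go.py <<'E'
def calls(p,R,wps,spins=None,step=.048,per=5):
    """print for each call (<=5 rows) the end offset (cm, tool axes at its start) and spin; predicted by exact tracking"""
    spins=spins or [0]*len(wps)
    for w,s in zip(wps,spins):
        w=np.array(w); n=max(int(np.ceil(np.linalg.norm(w-p)/step)),int(np.ceil(abs(s)/.14)),1); k=int(np.ceil(n/per)); p0,s0=p.copy(),s
        for i in range(k):
            t=p0+(w-p0)*(i+1)/k; ds=round(s0/k,3); o=((t-p)@R*100).round(1)
            print("rows",int(np.ceil(n/k)),"offset",o.tolist(),"spin",ds,"->",t.round(3))
            p=p+R@o/100; R=R@Ro.from_euler("z",ds).as_matrix()
    return p,R
E
python3 - <<'E'
from go import *
p,R,s=now()
Q,h,sp,th,az=orient(R,-1,27); g=grasp("small",Q,h,S,0,.013); t=tcp(g,Q)
print("target",t.round(4))
calls(p,R,[[.43,.80,.47],[.43,.35,.48],t-.09*Q[:,2]+[0,0,.03]],[0,0,sp])
E
```

```text
target [ 0.4659 -0.1436  0.0494]
rows 5 offset [7.7, 7.0, -17.0] spin 0.0 -> [0.43 0.8  0.47]
rows 5 offset [9.4, 16.5, -12.1] spin 0.0 -> [0.43  0.575 0.475]
rows 5 offset [9.3, 16.5, -12.1] spin 0.0 -> [0.43 0.35 0.48]
rows 5 offset [7.5, 19.7, -0.4] spin 0.245 -> [0.434 0.17  0.371]
rows 5 offset [12.0, 17.3, -0.4] spin 0.245 -> [ 0.438 -0.01   0.262]
rows 5 offset [15.8, 13.9, -0.4] spin 0.245 -> [ 0.442 -0.19   0.152]
```

Request:
apply_moves(plan=[{"grip":1,"offset":[7.7,7.0,-17.0],"spin":0},{"grip":1,"offset":[7.7,7.0,-17.0],"spin":0},{"grip":1,"offset":[7.7,7.0,-17.0],"spin":0},{"grip":1,"offset":[7.7,7.0,-17.0],"spin":0},{"grip":1,"offset":[7.7,7.0,-17.0],"spin":0}])

```text
time_s: 4.7
tcp_pos: [0.4303, 0.7954, 0.4794]
ee_rot: [[0.909, -0.318, 0.27], [-0.416, -0.742, 0.526], [0.033, -0.591, -0.806]]
wrist_force: [-0.2, 0.4, 2.6]
gripper_width: 1.001
gripper_force: 0.0
```

Request:
apply_moves(plan=[{"grip":1,"offset":[9.4,16.5,-12.1],"spin":0},{"grip":1,"offset":[9.4,16.5,-12.1],"spin":0},{"grip":1,"offset":[9.4,16.5,-12.1],"spin":0},{"grip":1,"offset":[9.4,16.5,-12.1],"spin":0},{"grip":1,"offset":[9.4,16.5,-12.1],"spin":0}])

```text
time_s: 5.2
tcp_pos: [0.4301, 0.5707, 0.4784]
ee_rot: [[0.909, -0.319, 0.268], [-0.415, -0.745, 0.521], [0.033, -0.585, -0.81]]
wrist_force: [-0.2, 0.4, 2.4]
gripper_width: 0.999
gripper_force: 0.0
```

Request:
apply_moves(plan=[{"grip":1,"offset":[9.3,16.5,-12.1],"spin":0},{"grip":1,"offset":[9.3,16.5,-12.1],"spin":0},{"grip":1,"offset":[9.3,16.5,-12.1],"spin":0},{"grip":1,"offset":[9.3,16.5,-12.1],"spin":0},{"grip":1,"offset":[9.3,16.5,-12.1],"spin":0}])

```text
time_s: 5.7
tcp_pos: [0.4294, 0.3465, 0.4834]
ee_rot: [[0.909, -0.318, 0.269], [-0.415, -0.746, 0.521], [0.035, -0.585, -0.81]]
wrist_force: [0.1, 0.2, 0.8]
gripper_width: 0.999
gripper_force: 0.0
```

Tilt holds. Next I'll swing above the small cover with the spin, leaving the jaws slightly open at 0.25.

Request:
apply_moves(plan=[{"grip":0.25,"offset":[7.5,19.7,-0.4],"spin":0.245},{"grip":0.25,"offset":[7.5,19.7,-0.4],"spin":0.245},{"grip":0.25,"offset":[7.5,19.7,-0.4],"spin":0.245},{"grip":0.25,"offset":[7.5,19.7,-0.4],"spin":0.245},{"grip":0.25,"offset":[7.5,19.7,-0.4],"spin":0.245}])

```text
time_s: 6.2
tcp_pos: [0.4333, 0.1657, 0.37]
ee_rot: [[0.802, -0.535, 0.266], [-0.587, -0.623, 0.516], [-0.11, -0.571, -0.814]]
wrist_force: [-0.4, -0.2, 0.2]
gripper_width: 0.634
gripper_force: 0.0
```

Request:
apply_moves(plan=[{"grip":0.25,"offset":[12.0,17.3,-1.5],"spin":0.245},{"grip":0.25,"offset":[12.0,17.3,-1.5],"spin":0.245},{"grip":0.25,"offset":[12.0,17.3,-1.5],"spin":0.245},{"grip":0.25,"offset":[12.0,17.3,-1.5],"spin":0.245},{"grip":0.25,"offset":[12.0,17.3,-1.5],"spin":0.245}])

```text
time_s: 6.7
tcp_pos: [0.4346, -0.0206, 0.2699]
ee_rot: [[0.647, -0.714, 0.266], [-0.722, -0.462, 0.516], [-0.246, -0.526, -0.814]]
wrist_force: [0.9, 0.6, -0.2]
gripper_width: 0.265
gripper_force: 0.0
```

Request:
apply_moves(plan=[{"grip":0.25,"offset":[15.8,13.9,-1.5],"spin":0.245},{"grip":0.25,"offset":[15.8,13.9,-1.5],"spin":0.245},{"grip":0.25,"offset":[15.8,13.9,-1.5],"spin":0.245},{"grip":0.25,"offset":[15.8,13.9,-1.5],"spin":0.245},{"grip":0.25,"offset":[15.8,13.9,-1.5],"spin":0.245}])

```text
time_s: 7.2
tcp_pos: [0.435, -0.2062, 0.1693]
ee_rot: [[0.456, -0.85, 0.265], [-0.811, -0.274, 0.517], [-0.367, -0.45, -0.814]]
wrist_force: [0.2, 0.3, 0.2]
gripper_width: 0.248
gripper_force: 0.0
```

Run:
```python
from go import *
from h import cv2
from station import r
p,R,s=now(); print(s["joints"].round(1),p.round(4),R.round(3).tolist())
Q,h,sp,th,az=orient(R,-1,27); g=grasp("small",Q,h,S,0,.013); t=tcp(g,Q)
print("th,az",th,az,"spin",sp,"target",t.round(4),"off",off(p,R,t))
for n in("top","side"):
    c=r.capture(n); np.savez(n+"2.npz",**c); cv2.imwrite(f"pics/{n}2.png",c["img"])
cv2.imwrite("pics/side2c.png",cv2.resize(cv2.imread("pics/side2.png")[80:400,160:560],None,fx=1.8,fy=1.8))
```

```text
[-30.2  17.8 -12.1 -38.8 -67.7  71.6] [ 0.435  -0.2062  0.1693] [[0.456, -0.85, 0.265], [-0.811, -0.274, 0.517], [-0.367, -0.45, -0.814]]
th,az 35.4909603425399 62.88100324079484 spin -0.010685937556351147 target [ 0.466  -0.144   0.0494] off [ 0.76  1.05 13.79]
```

View pics/side2c.png

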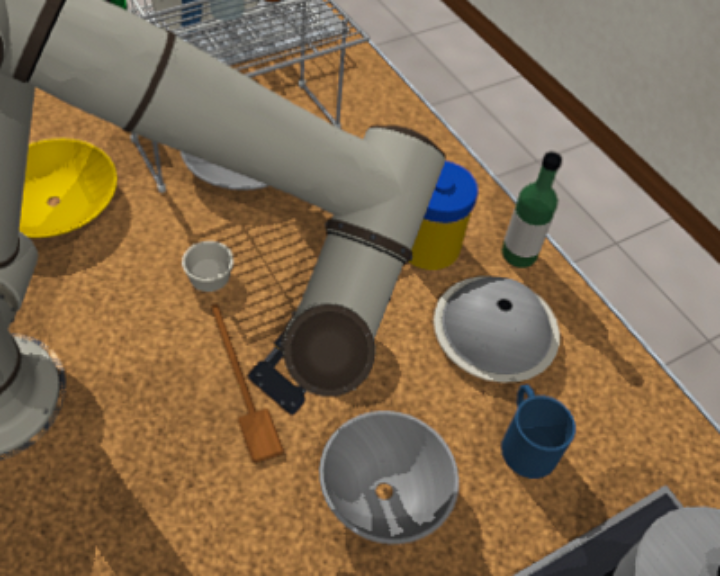

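The side view shows the gripper over the small cover at about crop (280,385). A bulky wrist is at (330,345), with a forearm corner at (400,150). I'll measure those arm parts in 3D before carrying anything near the shelf.

Run:
```python
from go import *; from h import cloud
p,R,s=now()
W=cloud(np.load("side2.npz"))
for nm,(x,y) in dict(disc=(330,345),corner=(400,150),mid=(360,250),fore=(250,130),fore0=(150,80),elb=(20,30)).items():
    w=W[int(80+y/1.8),int(160+x/1.8)]; print(nm,w.round(3),"tool",((w-p)@R).round(3))
T=cloud(np.load("top2.npz")); m=(T[...,2]>.2)&(T[...,1]<.22)&(T[...,1]>-.6)&(T[...,0]>.0)&(T[...,0]<.85)
P=T[m]
for y in np.arange(-.55,.2,.05):
    q=P[np.abs(P[:,1]-y)<.025]
    if len(q)>5: print(round(y,2),"x",np.percentile(q[:,0],[2,98]).round(2),"z",np.percentile(q[:,2],[2,98]).round(2))
```

```text
disc [ 0.345 -0.38   0.454] tool [-0.002 -0.003 -0.345]
corner [ 0.475 -0.268  0.544] tool [-0.067 -0.185 -0.326]
mid [ 0.408 -0.319  0.489] tool [-0.036 -0.089 -0.325]
fore [ 0.337 -0.231  0.593] tool [-0.178 -0.1   -0.384]
fore0 [ 0.266 -0.193  0.646] tool [-0.261 -0.074 -0.426]
elb [ 0.179 -0.148  0.695] tool [-0.355 -0.034 -0.466]
-0.4 x [0.31 0.39] z [0.43 0.46]
-0.35 x [0.32 0.44] z [0.42 0.49]
-0.3 x [0.34 0.5 ] z [0.41 0.54]
-0.25 x [0.33 0.53] z [0.21 0.59]
-0.2 x [0.26 0.5 ] z [0.23 0.66]
-0.15 x [0.21 0.37] z [0.58 0.71]
-0.1 x [0.21 0.3 ] z [0.62 0.71]
-0.05 x [0.21 0.24] z [0.67 0.74]
0.0 x [0.23 0.27] z [0.69 0.75]
0.05 x [0.16 0.27] z [0.37 0.75]
0.1 x [0.06 0.17] z [0.2  0.47]
0.15 x [0.03 0.1 ] z [0.2  0.24]
```

Request:
apply_moves(plan=[{"grip":0.25,"offset":[0.8,1.0,3.0],"spin":-0.01},{"grip":0.25,"offset":[0.8,1.0,7.0],"spin":-0.01},{"grip":0.25,"offset":[0.8,1.05,10.0],"spin":-0.01},{"grip":0.25,"offset":[0.8,1.05,12.0],"spin":-0.01},{"grip":0.25,"offset":[0.8,1.05,13.0],"spin":-0.01}])

```text
time_s: 7.8
tcp_pos: [0.4651, -0.1422, 0.0589]
ee_rot: [[0.472, -0.841, 0.264], [-0.805, -0.288, 0.519], [-0.36, -0.457, -0.813]]
wrist_force: [0.1, -0.4, 0.8]
gripper_width: 0.252
gripper_force: 0.0
```

Run:
```python
from go import *; from h import *
from station import r
p,R,s=now()
Q,h,sp,th,az=orient(R,-1,27); t=tcp(grasp("small",Q,h,S,0,.013),Q)
print("th",th,"spin",sp,"off",off(p,R,t),s["wrist_force"])
for n,(u,v) in(("top",(365,187)),("side",(347,256))):
    c=r.capture(n); cv2.imwrite(f"pics/{n}3.png",c["img"]); W=cloud(c)
    P=W[v-48:v+49,u-60:u+60].reshape(-1,3); d=np.hypot(*(P[:,:2]-S).T)
    P=P[(P[:,2]>.054)&(P[:,2]<.064)&(d>.05)&(d<.07)]; print(n,len(P),circ(P[:,:2],.059))
cv2.imwrite("pics/side3c.png",cv2.resize(cv2.imread("pics/side3.png")[190:330,240:440],None,fx=4,fy=4))
```

```text
th 35.61023007448946 spin 0.009366980126164094 off [0.52 0.41 0.7 ] [ 0.14515745 -0.40966051  0.75179384]
top 260 (array([ 0.5167079 , -0.12636589]), np.float64(0.0020900578885676806))
side 64 (array([ 0.51313269, -0.12693912]), np.float64(0.001741170292613177))
```

View pics/side3c.png

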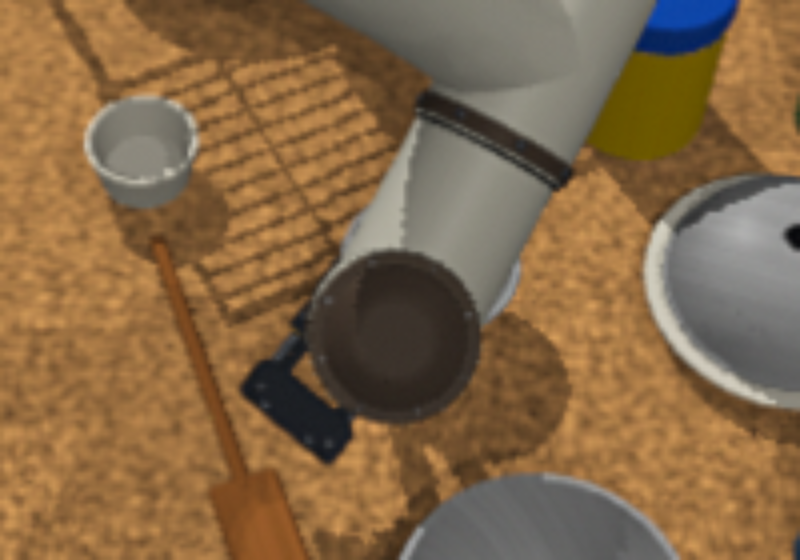

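Request:
apply_moves(plan=[{"grip":0.25,"offset":[0.4,0.4,0.4],"spin":0.01},{"grip":0.25,"offset":[0.4,0.4,0.8],"spin":0.01},{"grip":0.0,"offset":[0.4,0.4,0.8],"spin":0.01},{"grip":0.0,"offset":[0.4,0.4,0.8],"spin":0.01},{"grip":0.0,"offset":[0.4,0.4,0.8],"spin":0.01}])

```text
time_s: 8.4
tcp_pos: [0.4654, -0.145, 0.049]
ee_rot: [[0.46, -0.847, 0.266], [-0.809, -0.277, 0.518], [-0.365, -0.453, -0.813]]
wrist_force: [1.2, -0.5, -0.3]
gripper_width: 0.065
gripper_force: 0.2
```

Request:
apply_moves(plan=[{"grip":0.0,"offset":[0,0,0],"spin":0},{"grip":0.0,"offset":[0,0,0],"spin":0}])

```text
time_s: 8.6
tcp_pos: [0.4661, -0.1448, 0.0495]
ee_rot: [[0.461, -0.846, 0.267], [-0.809, -0.278, 0.518], [-0.364, -0.455, -0.813]]
wrist_force: [0.8, 0.4, 4.1]
gripper_width: 0.03
gripper_force: 28.7
```

Run:
```python
from go import *
p,R,s=now(); Q,h,sp,th,az=orient(R,-1,27); t=tcp(grasp("small",Q,h,S,0,.013),Q)
print(p.round(4),"off",off(p,R,t),"up20 in tool cm",(R.T@[0,0,2]).round(2), s["gripper_width"],s["gripper_force"],s["wrist_force"])
```

```text
[ 0.4661 -0.1448  0.0495] off [-0.1  -0.02  0.06] up20 in tool cm [-0.73 -0.91 -1.63] 0.030217736920837214 28.718772155916668 [0.84969235 0.41608079 4.06664963]
```

Request:
apply_moves(plan=[{"grip":0.0,"offset":[-0.4,-0.5,-0.8],"spin":0},{"grip":0.0,"offset":[-1.1,-1.4,-2.4],"spin":0},{"grip":0.0,"offset":[-2.2,-2.7,-4.9],"spin":0},{"grip":0.0,"offset":[-3.3,-4.1,-7.3],"spin":0},{"grip":0.0,"offset":[-4.4,-5.5,-9.8],"spin":0}])

```text
time_s: 9.1
tcp_pos: [0.4647, -0.1444, 0.1704]
ee_rot: [[0.46, -0.848, 0.263], [-0.809, -0.278, 0.518], [-0.366, -0.451, -0.814]]
wrist_force: [0.4, -0.6, -1.0]
gripper_width: 0.026
gripper_force: 28.7
```

```bash
cat >> go.py <<'E'
def held(rad,zt,gp,n0="side"):
    """plane+circle of a held cover's rim from depth of both views, near guess gp (xyz of rim centre)"""
    from station import r
    from h import cloud,circ,cv2
    for n in("top","side"):
        c=r.capture(n); cv2.imwrite(f"pics/{n}_{zt}.png",c["img"]); W=cloud(c).reshape(-1,3)
        d=W-gp; q=np.hypot(d[:,0],d[:,1]); P=W[(np.abs(q-rad)<.012)&(np.abs(d[:,2])<.012)]
        if len(P)<30: print(n,"few",len(P)); continue
        A=np.c_[P[:,:2]-gp[:2],np.ones(len(P))]; pl=np.linalg.lstsq(A,P[:,2],rcond=None)[0]
        print(n,len(P),"centre",*[np.round(a,4) for a in circ(P[:,:2],rad-.001)],"plane slopes",pl[:2].round(3),"z",pl[2].round(4),"zmax",np.percentile(P[:,2],95).round(4))
E
python3 - <<'E'
from go import *
p,R,s=now(); print(p.round(4),s["gripper_width"],s["wrist_force"],s["moment"])
d=p-[.4661,-.1448,.0495]; print(d)
held(.06,"lift",np.r_[S,.06]+d)
E
```

```text
[ 0.4647 -0.1444  0.1704] 0.02607837362659075 [ 0.44759392 -0.58576166 -1.02162066] [-1.25009919  0.6609717  -0.00836085]
[-0.0013931   0.00041378  0.12087316]
top 421 centre [ 0.5133 -0.1251] 0.0028 plane slopes [-0.004 -0.007] z 0.1786 zmax 0.1839
side 81 centre [ 0.5092 -0.1283] 0.0028 plane slopes [ 0.675 -0.76 ] z 0.1291 zmax 0.1902
```

Request:
apply_moves(plan=[{"grip":0.0,"offset":[1.2,0.8,-1.0],"spin":0},{"grip":0.0,"offset":[3.4,2.2,-2.8],"spin":0},{"grip":0.0,"offset":[5.8,3.8,-4.7],"spin":0},{"grip":0.0,"offset":[8.2,5.4,-6.7],"spin":0},{"grip":0.0,"offset":[10.6,6.95,-8.6],"spin":0}])

```text
time_s: 9.7
tcp_pos: [0.4317, -0.295, 0.1683]
ee_rot: [[0.46, -0.848, 0.263], [-0.809, -0.277, 0.519], [-0.367, -0.452, -0.813]]
wrist_force: [0.9, 0.5, -1.3]
gripper_width: 0.03
gripper_force: 28.7
```

Request:
apply_moves(plan=[{"grip":0.0,"offset":[2.4,1.6,-1.9],"spin":0},{"grip":0.0,"offset":[4.7,3.1,-3.8],"spin":0},{"grip":0.0,"offset":[6.2,4.1,-5.0],"spin":0},{"grip":0.0,"offset":[7.1,4.65,-5.8],"spin":0},{"grip":0.0,"offset":[7.1,4.65,-5.8],"spin":0}])

```text
time_s: 10.2
tcp_pos: [0.4101, -0.3955, 0.1683]
ee_rot: [[0.459, -0.848, 0.265], [-0.81, -0.276, 0.518], [-0.367, -0.452, -0.813]]
wrist_force: [-0.4, 0.2, -0.5]
gripper_width: 0.03
gripper_force: 28.7
```

Run:
```python
from go import *; from h import *
p,R,s=now(); print(p.round(4),R.round(3).tolist(),s["gripper_width"])
held(.06,"over",np.r_[.5133,-.1251,.181]+p-[.4647,-.1444,.1704])
from station import r
c=r.capture("top"); W=cloud(c).reshape(-1,3); q=np.hypot(*(W[:,:2]-M).T); P=W[(q>.08)&(q<.1)&(W[:,2]>.05)&(W[:,2]<.068)]; print("med",len(P),circ(P[:,:2],.089))
print("down 1cm", (R.T@[0,0,-1]).round(3), "world x,y 1cm",R[0].round(3),R[1].round(3))
```

```text
[ 0.4101 -0.3955  0.1683] [[0.459, -0.848, 0.265], [-0.81, -0.276, 0.518], [-0.367, -0.452, -0.813]] 0.03036005648954017
top 461 centre [ 0.4582 -0.3749] 0.0028 plane slopes [-0.017 -0.   ] z 0.177 zmax 0.1827
side 298 centre [ 0.458  -0.3778] 0.0021 plane slopes [ 0.003 -0.034] z 0.177 zmax 0.18
med 429 (array([ 0.45659386, -0.38061783]), np.float64(0.0025653966905011816))
down 1cm [0.367 0.452 0.813] world x,y 1cm [ 0.459 -0.848  0.265] [-0.81  -0.276  0.518]
```

Request:
apply_moves(plan=[{"grip":0.0,"offset":[0.7,0.9,1.6],"spin":0},{"grip":0.0,"offset":[1.7,2.0,3.7],"spin":0},{"grip":0.0,"offset":[2.6,3.2,5.7],"spin":0},{"grip":0.0,"offset":[3.4,4.2,7.6],"spin":0},{"grip":0.0,"offset":[3.8,4.7,8.5],"spin":0}])

```text
time_s: 10.85
tcp_pos: [0.4107, -0.3922, 0.0633]
ee_rot: [[0.461, -0.848, 0.263], [-0.807, -0.277, 0.521], [-0.369, -0.452, -0.812]]
wrist_force: [0.3, 0.1, -1.1]
gripper_width: 0.029
gripper_force: 28.7
```

Request:
apply_moves(plan=[{"grip":0.0,"offset":[0.1,0.15,0.25],"spin":0},{"grip":0.0,"offset":[0.2,0.25,0.45],"spin":0},{"grip":0.0,"offset":[0.25,0.3,0.55],"spin":0},{"grip":0.0,"offset":[0.3,0.35,0.65],"spin":0},{"grip":0.0,"offset":[0.3,0.35,0.65],"spin":0}])

```text
time_s: 11.35
tcp_pos: [0.4113, -0.3946, 0.0576]
ee_rot: [[0.461, -0.847, 0.266], [-0.809, -0.278, 0.517], [-0.364, -0.453, -0.813]]
wrist_force: [-0.3, 0.5, -0.9]
gripper_width: 0.03
gripper_force: 28.7
```

Request:
apply_moves(plan=[{"grip":0.0,"offset":[0.06,0.07,0.12],"spin":0},{"grip":0.0,"offset":[0.11,0.14,0.24],"spin":0},{"grip":0.0,"offset":[0.11,0.14,0.24],"spin":0}])

```text
time_s: 11.65
tcp_pos: [0.4109, -0.3943, 0.0538]
ee_rot: [[0.46, -0.847, 0.265], [-0.809, -0.278, 0.518], [-0.366, -0.453, -0.813]]
wrist_force: [-0.2, 0.9, -1.1]
gripper_width: 0.03
gripper_force: 28.7
```

Request:
apply_moves(plan=[{"grip":0.0,"offset":[0.06,0.07,0.12],"spin":0},{"grip":0.0,"offset":[0.06,0.07,0.12],"spin":0}])

```text
time_s: 11.85
tcp_pos: [0.4111, -0.3946, 0.0528]
ee_rot: [[0.461, -0.847, 0.265], [-0.809, -0.278, 0.518], [-0.365, -0.453, -0.813]]
wrist_force: [-1.1, -0.3, -0.3]
gripper_width: 0.029
gripper_force: 28.9
```

Request:
apply_moves(plan=[{"grip":0.0,"offset":[0.05,0.06,0.1],"spin":0},{"grip":0.0,"offset":[0.05,0.06,0.1],"spin":0}])

```text
time_s: 12.05
tcp_pos: [0.411, -0.3948, 0.0526]
ee_rot: [[0.462, -0.846, 0.265], [-0.808, -0.279, 0.518], [-0.365, -0.454, -0.813]]
wrist_force: [-1.7, -0.6, 6.5]
gripper_width: 0.035
gripper_force: 28.9
```

Run:
```python
from go import *
p,R,s=now(); print(p.round(4),s["wrist_force"],s["moment"])
held(.06,"place",np.r_[.458,-.3755,.063])
```

```text
[ 0.411  -0.3948  0.0526] [-1.67293672 -0.61811725  6.54045226] [-0.20287032  0.40645621  0.18551861]
top 365 centre [ 0.4587 -0.3736] 0.0029 plane slopes [-0.019 -0.001] z 0.0615 zmax 0.0679
side 358 centre [ 0.4568 -0.3787] 0.0022 plane slopes [-0.011 -0.006] z 0.0596 zmax 0.0646
```

Request:
apply_moves(plan=[{"grip":0.09,"offset":[0,0,0],"spin":0},{"grip":0.09,"offset":[0,0,0],"spin":0},{"grip":0.09,"offset":[0,0,-0.8],"spin":0},{"grip":0.09,"offset":[0,0,-2.2],"spin":0},{"grip":0.09,"offset":[0,0,-4.2],"spin":0}])

```text
time_s: 12.65
tcp_pos: [0.3994, -0.4164, 0.0857]
ee_rot: [[0.461, -0.848, 0.264], [-0.808, -0.278, 0.519], [-0.367, -0.452, -0.813]]
wrist_force: [1.3, -0.4, 0.6]
gripper_width: 0.088
gripper_force: 0.0
```

Request:
apply_moves(plan=[{"grip":0.15,"offset":[0,0,-4],"spin":0},{"grip":0.15,"offset":[0,0,-8],"spin":0},{"grip":0.15,"offset":[0,0,-12],"spin":0}])

```text
time_s: 12.95
tcp_pos: [0.3672, -0.4797, 0.1853]
ee_rot: [[0.46, -0.847, 0.265], [-0.809, -0.278, 0.517], [-0.364, -0.453, -0.814]]
wrist_force: [1.1, -0.7, 0.2]
gripper_width: 0.143
gripper_force: 0.0
```

Run:
```python
from go import *; from h import *; from station import r
p,R,s=now(); print(p.round(4),s["gripper_width"])
held(.06,"rel",np.r_[.458,-.377,.063])
for n in("top","side"):
    c=r.capture(n); W=cloud(c).reshape(-1,3); q=np.hypot(*(W[:,:2]-[.4565,-.38]).T); P=W[(q>.08)&(q<.1)&(W[:,2]>.055)&(W[:,2]<.066)]; print(n,"med",len(P),circ(P[:,:2],.089))
I=cv2.imread("pics/side_rel.png"); cv2.imwrite("pics/relc.png",cv2.resize(I[240:400,270:480],None,fx=3.5,fy=3.5))
Q,h,sp,th,az=orient(R,1,28); g=grasp("med",Q,h,np.array([.4555,-.380]),0,.013); t=tcp(g,Q)
print("th,az",th,az,"spin",sp,"t",t.round(4)); print("pre"); calls(p,R,[t-.10*Q[:,2]],[sp])
```

```text
[ 0.3672 -0.4797  0.1853] 0.14281574033903963
top 450 centre [ 0.4603 -0.3728] 0.0027 plane slopes [-0.009  0.016] z 0.0606 zmax 0.066
side 298 centre [ 0.4588 -0.3786] 0.0025 plane slopes [-0.036 -0.02 ] z 0.0597 zmax 0.065
top med 542 (array([ 0.4565211 , -0.37844628]), np.float64(0.0023543650955511336))
side med 295 (array([ 0.45559225, -0.38151065]), np.float64(0.002019387628256472))
th,az 35.51820014555238 62.86937185043339 spin -1.3077783250578758 t [ 0.4754 -0.4605  0.0514]
pre
rows 5 offset [4.2, -1.8, 2.4] spin -0.654 -> [ 0.408 -0.496  0.159]
rows 5 offset [4.4, 1.0, 2.4] spin -0.654 -> [ 0.449 -0.512  0.133]
```

View pics/relc.png

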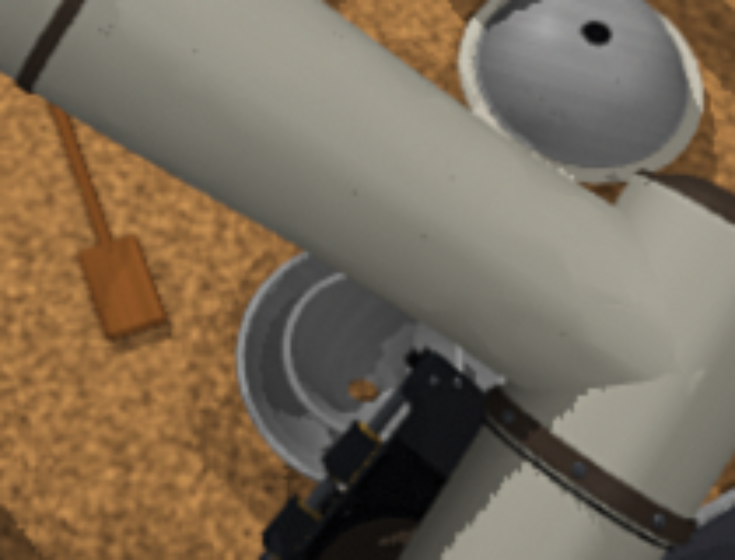

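The image shows the small cover sitting inside the medium one (crop ring around (360,350) inside the ring at (370,370)), slightly offset away from my next grip side as planned. I'll check body clearance for the medium grasp against the scene.

Run:
```python
from go import *; from h import cloud
p,R,s=now(); Q,h,sp,th,az=orient(R,1,28); g=grasp("med",Q,h,np.array([.456,-.380]),0,.013)
P=np.concatenate([cloud(np.load(n+"0.npz")).reshape(-1,3) for n in("top","side")]); P=P[np.isfinite(P).all(1)&(P[:,2]>.008)&(P[:,1]<-.2)&(np.hypot(P[:,0]-.456,P[:,1]+.38)>.1)]
for k in(0,.05,.1):
    G=g-k*Q[:,2]; print(k,boxd(P,Q,G).round(3),dist(Q,G)[1].round(3))
```

```text
0 0.019 0.032
0.05 0.026 0.073
0.1 0.023 0.114
```

Request:
apply_moves(plan=[{"grip":0.15,"offset":[4.2,-1.8,2.4],"spin":-0.654},{"grip":0.15,"offset":[4.2,-1.8,2.4],"spin":-0.654},{"grip":0.15,"offset":[4.2,-1.8,2.4],"spin":-0.654},{"grip":0.15,"offset":[4.2,-1.8,2.4],"spin":-0.654},{"grip":0.15,"offset":[4.2,-1.8,2.4],"spin":-0.654}])

```text
time_s: 13.65
tcp_pos: [0.409, -0.4939, 0.1547]
ee_rot: [[0.883, -0.389, 0.263], [-0.47, -0.713, 0.521], [-0.015, -0.583, -0.812]]
wrist_force: [-1.0, 0.3, -0.1]
gripper_width: 0.151
gripper_force: 0.0
```

Request:
apply_moves(plan=[{"grip":0.15,"offset":[4.4,1.0,2.4],"spin":-0.654},{"grip":0.15,"offset":[4.4,1.0,2.4],"spin":-0.654},{"grip":0.15,"offset":[4.4,1.0,2.4],"spin":-0.654},{"grip":0.15,"offset":[4.4,1.0,2.4],"spin":-0.654},{"grip":0.15,"offset":[4.4,1.0,2.4],"spin":-0.654}])

```text
time_s: 14.15
tcp_pos: [0.4502, -0.5093, 0.1286]
ee_rot: [[0.938, 0.228, 0.263], [0.061, -0.852, 0.521], [0.342, -0.472, -0.812]]
wrist_force: [-0.5, 0.1, -0.1]
gripper_width: 0.15
gripper_force: 0.0
```

Run:
```python
from go import *
p,R,s=now(); Q,h,sp,th,az=orient(R,1,28); t=tcp(grasp("med",Q,h,np.array([.456,-.380]),0,.013),Q)
print(s["joints"].round(1),p.round(4),th,az,"spin",sp,"off",off(p,R,t),t.round(4))
```

```text
[-50.   41.8  22.2 -32.5 -86.8 155.8] [ 0.4502 -0.5093  0.1286] 35.67721248685321 63.22566572957583 spin -0.007662888279472218 off [0.17 0.07 9.53] [ 0.4769 -0.4602  0.0514]
```

Request:
apply_moves(plan=[{"grip":0.15,"offset":[0.2,0.1,2.5],"spin":-0.008},{"grip":0.15,"offset":[0.2,0.1,5.0],"spin":-0.008},{"grip":0.15,"offset":[0.2,0.1,6.0],"spin":-0.008},{"grip":0.15,"offset":[0.2,0.1,6.0],"spin":-0.008}])

```text
time_s: 14.55
tcp_pos: [0.4679, -0.4782, 0.0796]
ee_rot: [[0.937, 0.232, 0.261], [0.065, -0.851, 0.522], [0.343, -0.472, -0.812]]
wrist_force: [-0.2, -0.8, -0.0]
gripper_width: 0.15
gripper_force: 0.0
```

Run:
```python
from go import *; from h import *
p,R,s=now(); Q,h,sp,th,az=orient(R,1,28); t=tcp(grasp("med",Q,h,np.array([.456,-.380]),0,.013),Q)
print(p.round(4),"spin",sp,"off",off(p,R,t),s["wrist_force"])
held(.06,"pm",np.r_[.459,-.376,.063]); held(.09,"pm",np.r_[.456,-.380,.062])
I=cv2.imread("pics/side_pm.png"); cv2.imwrite("pics/pmc.png",cv2.resize(I[260:400,290:480],None,fx=4,fy=4))
```

```text
[ 0.4679 -0.4782  0.0796] spin -0.006798375573735442 off [0.02 0.   3.47] [-0.17973523 -0.79049739 -0.04624442]
top 462 centre [ 0.4606 -0.3726] 0.0027 plane slopes [-0.01   0.021] z 0.0605 zmax 0.0659
side 475 centre [ 0.4582 -0.3791] 0.0024 plane slopes [-0.016 -0.015] z 0.0599 zmax 0.0651
top 577 centre [ 0.4553 -0.3778] 0.003 plane slopes [-0.002  0.014] z 0.0591 zmax 0.0652
side 876 centre [ 0.4536 -0.3826] 0.0025 plane slopes [-0.011 -0.009] z 0.0591 zmax 0.064
```

View pics/pmc.png

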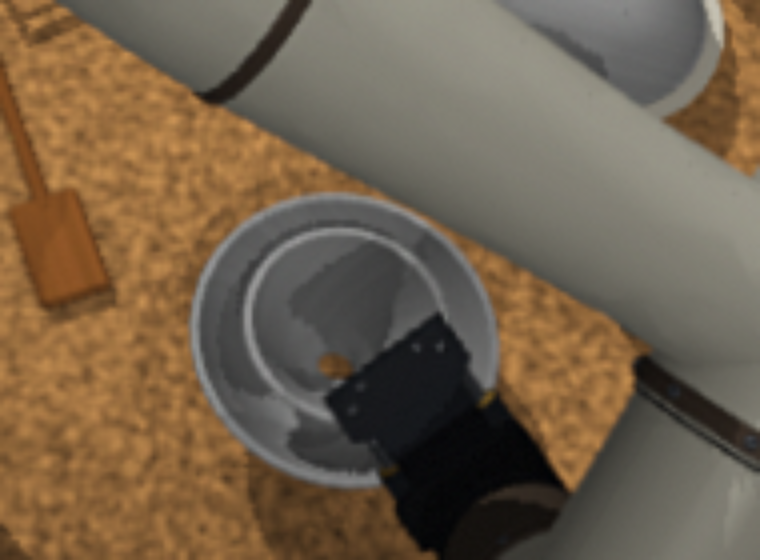

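The small cover sits inside the medium one (rings around (345,325) and (345,340) in the crop). The gripper is coming in over the near rim at about (400,400), so I'll go on down and close.

Request:
apply_moves(plan=[{"grip":0.15,"offset":[0,0,1.2],"spin":-0.007},{"grip":0.15,"offset":[0,0,2.4],"spin":-0.007},{"grip":0.15,"offset":[0,0,3.2],"spin":-0.007},{"grip":0.15,"offset":[0,0,3.5],"spin":-0.007},{"grip":0.15,"offset":[0,0,3.5],"spin":-0.007}])

```text
time_s: 15.25
tcp_pos: [0.4775, -0.4614, 0.0525]
ee_rot: [[0.935, 0.239, 0.264], [0.071, -0.852, 0.519], [0.349, -0.466, -0.813]]
wrist_force: [-0.4, -0.2, -0.0]
gripper_width: 0.154
gripper_force: 0.0
```

Request:
apply_moves(plan=[{"grip":0.0,"offset":[0,0,0],"spin":0},{"grip":0.0,"offset":[0,0,0],"spin":0},{"grip":0.0,"offset":[0,0,0],"spin":0},{"grip":0.0,"offset":[0,0,0],"spin":0}])

```text
time_s: 15.65
tcp_pos: [0.4777, -0.4614, 0.054]
ee_rot: [[0.934, 0.239, 0.265], [0.071, -0.852, 0.519], [0.35, -0.466, -0.812]]
wrist_force: [0.8, 2.5, 2.4]
gripper_width: 0.034
gripper_force: 28.7
```

Run:
```python
from go import *
p,R,s=now(); Q,h,sp,th,az=orient(R,1,28); t=tcp(grasp("med",Q,h,np.array([.456,-.380]),0,.013),Q)
print(p.round(4),"off",off(p,R,t),s["wrist_force"],s["gripper_width"],s["gripper_force"],"up 1cm",R[2].round(3))
```

```text
[ 0.4777 -0.4614  0.054 ] off [-0.2  -0.    0.23] [0.80358756 2.45216272 2.43492909] 0.033687549415460975 28.683068395603186 up 1cm [ 0.35  -0.466 -0.812]
```

Request:
apply_moves(plan=[{"grip":0.0,"offset":[0.1,-0.15,-0.25],"spin":0},{"grip":0.0,"offset":[0.35,-0.47,-0.8],"spin":0},{"grip":0.0,"offset":[0.7,-0.93,-1.6],"spin":0},{"grip":0.0,"offset":[1.05,-1.4,-2.4],"spin":0},{"grip":0.0,"offset":[1.05,-1.4,-2.4],"spin":0}])

```text
time_s: 16.15
tcp_pos: [0.4782, -0.4631, 0.0853]
ee_rot: [[0.933, 0.24, 0.267], [0.072, -0.854, 0.515], [0.352, -0.461, -0.815]]
wrist_force: [-0.4, -0.9, -3.4]
gripper_width: 0.03
gripper_force: 28.8
```

Run:
```python
from go import *
p,R,s=now(); d=p-[.4777,-.4614,.054]; print(p.round(4),s["gripper_width"],s["wrist_force"])
held(.09,"lm",np.r_[.4555,-.380,.062]+d); held(.06,"lm",np.r_[.459,-.376,.063]+d)
```

```text
[ 0.4782 -0.4631  0.0853] 0.02973228209903382 [-0.38599481 -0.88198301 -3.40856829]
top 451 centre [ 0.4503 -0.3812] 0.0024 plane slopes [ 0.031 -0.022] z 0.0885 zmax 0.0961
side 682 centre [ 0.4491 -0.3839] 0.0019 plane slopes [ 0.028 -0.025] z 0.0877 zmax 0.0929
top 400 centre [ 0.4551 -0.3754] 0.0023 plane slopes [ 0.034 -0.006] z 0.0887 zmax 0.0938
side 359 centre [ 0.4529 -0.3789] 0.0018 plane slopes [ 0.02 -0.02] z 0.0872 zmax 0.0904
```

```bash
cat > path.py <<'E'
from go import *
FIN=np.array([.5755,.2169,.057])
mo=med_o-np.r_[L,.003]          # medium outer surface, own frame
from scipy.spatial import cKDTree
T=cKDTree(large)
def chk(R,d):
    g=FIN+d+.003*R[:,2]
    return dist(R,g)[0],boxd(large,R,g),T.query((mo+np.r_[L,.003]+d)[::7])[0].min(), boxd(np.array([[x,.29,z] for x in(.374,.746) for z in np.linspace(0,.25,60)]),R,g)
if __name__=="__main__":
    p,R,s=now()
    W=np.array([[0,-.12,.062],[0,-.06,.056],[0,-.034,.042],[0,-.022,.022],[0,-.010,.010],[0,0,.003],[0,0,0]])
    for a,b in zip(W[:-1],W[1:]):
        for t in(0,.5): d=a+(b-a)*t; print(d.round(3),np.round(1000*np.array(chk(R,d))))
    print("tool-frame cm of waypoints rel. to FIN");
    for w in W: print(w,(R.T@w*100).round(2))
    calls(p,R,[p+[0,0,.06],FIN+[0,-.25,.10],FIN+W[0]])
E
python3 path.py
```

```text
[ 0.    -0.12   0.062] [ 78. 140.  19. 190.]
[ 0.    -0.09   0.059] [ 54. 122.  16. 170.]
[ 0.    -0.06   0.056] [ 30. 105.  17. 152.]
[ 0.    -0.047  0.049] [ 23.  93.  21. 146.]
[ 0.    -0.034  0.042] [ 16.  80.  26. 140.]
[ 0.    -0.028  0.032] [ 16.  68.  23. 137.]
[ 0.    -0.022  0.022] [ 18.  57.  18. 135.]
[ 0.    -0.016  0.016] [ 20.  49.  15. 132.]
[ 0.   -0.01  0.01] [ 26.  40.  12. 129.]
[ 0.    -0.005  0.007] [ 29.  35.  13. 127.]
[0.    0.    0.003] [ 33.  30.  14. 125.]
[0.    0.    0.002] [ 34.  28.  13. 125.]
tool-frame cm of waypoints rel. to FIN
[ 0.    -0.12   0.062] [  1.32   7.34 -11.26]
[ 0.    -0.06   0.056] [ 1.53  2.51 -7.66]
[ 0.    -0.034  0.042] [ 1.23  0.94 -5.18]
[ 0.    -0.022  0.022] [ 0.61  0.85 -2.93]
[ 0.   -0.01  0.01] [ 0.28  0.39 -1.33]
[0.    0.    0.003] [ 0.1  -0.14 -0.24]
[0. 0. 0.] [0. 0. 0.]
rows 2 offset [2.1, -2.8, -4.9] spin 0.0 -> [ 0.477 -0.462  0.143]
rows 5 offset [6.3, -17.4, 11.8] spin 0.0 -> [ 0.526 -0.247  0.15 ]
rows 5 offset [6.4, -17.4, 11.9] spin 0.0 -> [ 0.576 -0.033  0.157]
rows 3 offset [-0.4, -9.4, 9.8] spin 0.0 -> [0.576 0.097 0.119]
```

Request:
apply_moves(plan=[{"grip":0.0,"offset":[0.3,-0.4,-0.7],"spin":0},{"grip":0.0,"offset":[0.9,-1.2,-2.1],"spin":0},{"grip":0.0,"offset":[1.5,-2.1,-3.6],"spin":0},{"grip":0.0,"offset":[1.9,-2.6,-4.5],"spin":0},{"grip":0.0,"offset":[2.1,-2.8,-4.9],"spin":0}])

```text
time_s: 16.85
tcp_pos: [0.4782, -0.4625, 0.1464]
ee_rot: [[0.933, 0.24, 0.267], [0.072, -0.854, 0.515], [0.352, -0.461, -0.814]]
wrist_force: [0.7, 1.0, -3.6]
gripper_width: 0.036
gripper_force: 28.7
```

Request:
apply_moves(plan=[{"grip":0.0,"offset":[0.25,-0.7,0.45],"spin":0},{"grip":0.0,"offset":[0.7,-2.0,1.4],"spin":0},{"grip":0.0,"offset":[1.4,-3.9,2.7],"spin":0},{"grip":0.0,"offset":[2.2,-6.1,4.1],"spin":0},{"grip":0.0,"offset":[3.0,-8.3,5.6],"spin":0}])

```text
time_s: 17.35
tcp_pos: [0.5004, -0.3581, 0.1459]
ee_rot: [[0.935, 0.238, 0.264], [0.07, -0.852, 0.519], [0.348, -0.467, -0.813]]
wrist_force: [0.4, -0.0, -4.0]
gripper_width: 0.034
gripper_force: 28.7
```

Request:
apply_moves(plan=[{"grip":0.0,"offset":[0.8,-2.2,1.5],"spin":0},{"grip":0.0,"offset":[1.6,-4.4,3.0],"spin":0},{"grip":0.0,"offset":[2.4,-6.6,4.5],"spin":0},{"grip":0.0,"offset":[3.2,-8.8,6.0],"spin":0},{"grip":0.0,"offset":[4.0,-11.0,7.5],"spin":0}])

```text
time_s: 17.85
tcp_pos: [0.5311, -0.2223, 0.1502]
ee_rot: [[0.935, 0.238, 0.263], [0.071, -0.852, 0.519], [0.348, -0.467, -0.813]]
wrist_force: [1.1, 0.2, -4.0]
gripper_width: 0.031
gripper_force: 28.7
```

Request:
apply_moves(plan=[{"grip":0.0,"offset":[0.8,-2.2,1.5],"spin":0},{"grip":0.0,"offset":[1.6,-4.4,3.0],"spin":0},{"grip":0.0,"offset":[2.4,-6.6,4.5],"spin":0},{"grip":0.0,"offset":[3.2,-8.8,6.0],"spin":0},{"grip":0.0,"offset":[4.0,-11.0,7.5],"spin":0}])

```text
time_s: 18.35
tcp_pos: [0.5616, -0.0871, 0.1543]
ee_rot: [[0.935, 0.238, 0.263], [0.071, -0.852, 0.519], [0.347, -0.467, -0.813]]
wrist_force: [1.0, -0.0, -2.4]
gripper_width: 0.033
gripper_force: 28.7
```

Request:
apply_moves(plan=[{"grip":0.0,"offset":[0.6,-1.7,1.2],"spin":0},{"grip":0.0,"offset":[1.1,-2.9,2.0],"spin":0},{"grip":0.0,"offset":[1.4,-3.7,2.6],"spin":0},{"grip":0.0,"offset":[1.6,-4.2,2.9],"spin":0},{"grip":0.0,"offset":[1.6,-4.2,2.9],"spin":0}])

```text
time_s: 18.85
tcp_pos: [0.5751, -0.0367, 0.1565]
ee_rot: [[0.934, 0.239, 0.264], [0.071, -0.852, 0.518], [0.349, -0.465, -0.813]]
wrist_force: [-0.0, 0.3, -2.9]
gripper_width: 0.034
gripper_force: 28.7
```

Run:
```python
from path import *
p,R,s=now(); print(s["joints"].round(1),p.round(4),R.round(3).tolist(),s["gripper_width"])
c=p+[-.0285,.0806,0]
held(.09,"tr",np.r_[c[:2],p[2]+.0055]); held(.06,"tr",np.r_[c[:2]+[.003,.005],p[2]+.006])
calls(p,R,[FIN+[0,-.12,.062]])
```

```text
[ -7.3  21.1  -8.2 -41.8 -55.3 130.1] [ 0.5751 -0.0367  0.1565] [[0.934, 0.239, 0.264], [0.071, -0.852, 0.518], [0.349, -0.465, -0.813]] 0.03413341765863718
top 773 centre [0.5476 0.0426] 0.0034 plane slopes [ 0.025 -0.018] z 0.1592 zmax 0.1668
side 342 centre [0.5475 0.0402] 0.002 plane slopes [ 0.016 -0.029] z 0.1585 zmax 0.1629
top 428 centre [0.5522 0.0457] 0.0027 plane slopes [ 0.014 -0.011] z 0.1601 zmax 0.1664
side 199 centre [0.5512 0.0449] 0.0022 plane slopes [ 0.002 -0.026] z 0.159 zmax 0.163
rows 3 offset [-0.3, -9.6, 10.0] spin 0.0 -> [0.576 0.097 0.119]
```

View pics/side_tr.png

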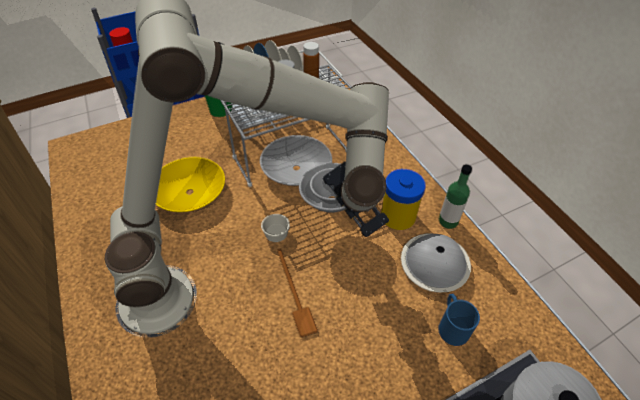

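The side picture shows the nested pair held level at (322,185), with the large cover at (296,160) and the wrist link at (365,100–190). Next I'll check that the wrist link stays clear of the deck and jars at the final pose.

```bash
sed -i 's/FIN=np.array.*/FIN=np.array([.5746,.2194,.057])/' path.py
python3 - <<'E'
from path import *; from h import cloud; from station import r
p,R,s=now()
P=np.concatenate([cloud(r.capture(n)).reshape(-1,3) for n in("top","side")])
q=(P-p)@R
A=P[(P[:,2]>.24)&(P[:,0]>.25)&(P[:,1]<.19)&(P[:,1]>-.35)&(np.linalg.norm(P-p,axis=1)<.6)]
for w in([0,-.12,.062],[0,-.034,.042],[0,-.016,.016],[0,0,0]):
    B=A+FIN+np.array(w)-p
    B=B[(B[:,0]>.33)&(B[:,0]<.8)]
    d=np.hypot(np.maximum(.227-B[:,1],0),np.maximum(B[:,2]-.258,0)*(B[:,2]>.25)); i=d.argmin()
    print(w,d.min().round(3),B[i].round(3),"max y",B[:,1].max().round(3))
print(A[:,1].max(),len(A))
calls(p,R,[FIN+[0,-.12,.062]]); W=[[0,-.12,.062],[0,-.06,.056],[0,-.034,.042],[0,-.022,.022],[0,-.010,.010],[0,0,.006]]
for w in W: print(w,(R.T@(np.array(w)-W[0])*100).round(2))
E
```

```text
[0, -0.12, 0.062] 0.076 [0.569 0.151 0.209] max y 0.151
[0, -0.034, 0.042] 0.0 [0.578 0.232 0.196] max y 0.237
[0, -0.016, 0.016] 0.0 [0.578 0.25  0.17 ] max y 0.255
[0, 0, 0] 0.0 [0.578 0.266 0.154] max y 0.271
0.01403679695863981 28006
rows 3 offset [-0.4, -10.0, 10.1] spin 0.0 -> [0.575 0.099 0.119]
[0, -0.12, 0.062] [0. 0. 0.]
[0, -0.06, 0.056] [ 0.21 -4.84  3.59]
[0, -0.034, 0.042] [-0.1  -6.4   6.08]
[0, -0.022, 0.022] [-0.71 -6.5   8.33]
[0, -0.01, 0.01] [-1.05 -6.96  9.92]
[0, 0, 0.006] [-1.11 -7.63 10.77]
```

Request:
apply_moves(plan=[{"grip":0.0,"offset":[0,-1.0,1.0],"spin":0},{"grip":0.0,"offset":[-0.1,-3.2,3.2],"spin":0},{"grip":0.0,"offset":[-0.2,-5.8,5.9],"spin":0},{"grip":0.0,"offset":[-0.3,-8.4,8.5],"spin":0},{"grip":0.0,"offset":[-0.4,-10.0,10.1],"spin":0}])

```text
time_s: 19.65
tcp_pos: [0.5731, 0.1031, 0.1186]
ee_rot: [[0.935, 0.239, 0.263], [0.072, -0.851, 0.519], [0.348, -0.467, -0.813]]
wrist_force: [1.1, -0.1, -3.3]
gripper_width: 0.029
gripper_force: 28.7
```

Run:
```python
from path import *; from h import cloud; from station import r
p,R,s=now(); print(p.round(4),s["gripper_width"],s["wrist_force"],s["joints"].round(1))
P=np.concatenate([cloud(r.capture(n)).reshape(-1,3) for n in("top","side")])
A=P[(P[:,2]>.20)&(P[:,0]>.3)&(P[:,1]<.215)&(P[:,1]>-.35)&(P[:,0]<.8)]
for w in([0,-.12,.062],[0,-.034,.042],[0,-.016,.016],[0,0,0]):
    B=A+FIN+np.array(w)-p
    U=B[(B[:,1]>.222)&(B[:,2]>.24)]; N=B[(B[:,1]<.227)&(B[:,2]>.24)&(B[:,2]<.27)]
    print(w,"over deck zmin",U[:,2].min() if len(U) else None,"front gap",(.227-N[:,1].max()) if len(N) else None)
print("cover centre pred",(p[:2]+[-.0276,.0781]).round(4)); held(.09,"w0",np.r_[p[:2]+[-.0276,.0781],p[2]+.0025])
W=[[0,-.12,.062],[0,-.06,.056],[0,-.034,.042],[0,-.022,.022],[0,-.010,.010],[0,0,.006]]
for w in W: print(w,off(p,R,FIN+w))
```

```text
[0.5731 0.1031 0.1186] 0.029054258074048604 [ 1.07049093 -0.13392955 -3.25037834] [  7.9  21.6 -13.5 -45.3 -42.3 123. ]
[0, -0.12, 0.062] over deck zmin None front gap 0.1593673091182406
[0, -0.034, 0.042] over deck zmin 0.4305445147068381 front gap 0.10903949980217763
[0, -0.016, 0.016] over deck zmin 0.40454451470683805 front gap 0.10317378796789552
[0, 0, 0] over deck zmin 0.38854451470683804 front gap 0.09433225584601787
cover centre pred [0.5455 0.1812]
top 389 centre [0.5468 0.1765] 0.0027 plane slopes [ 0.022 -0.033] z 0.1206 zmax 0.1272
side 304 centre [0.5461 0.1795] 0.0023 plane slopes [ 0.004 -0.026] z 0.1194 zmax 0.1247
[0, -0.12, 0.062] [ 0.12  0.33 -0.18]
[0, -0.06, 0.056] [ 0.34 -4.49  3.42]
[0, -0.034, 0.042] [ 0.04 -6.05  5.91]
[0, -0.022, 0.022] [-0.57 -6.14  8.16]
[0, -0.01, 0.01] [-0.9  -6.6   9.76]
[0, 0, 0.006] [-0.96 -7.27 10.6 ]
```

Request:
apply_moves(plan=[{"grip":0.0,"offset":[0.1,-1.0,0.8],"spin":0},{"grip":0.0,"offset":[0.2,-2.7,2.1],"spin":0},{"grip":0.0,"offset":[0.3,-4.5,3.4],"spin":0},{"grip":0.0,"offset":[0.1,-5.6,5.0],"spin":0},{"grip":0.0,"offset":[0.0,-6.05,5.9],"spin":0}])

```text
time_s: 20.35
tcp_pos: [0.5753, 0.1836, 0.0996]
ee_rot: [[0.934, 0.239, 0.264], [0.071, -0.852, 0.519], [0.349, -0.466, -0.813]]
wrist_force: [0.9, -0.2, -3.1]
gripper_width: 0.038
gripper_force: 28.7
```

Run:
```python
from path import *
p,R,s=now(); print(p.round(4),(p-FIN).round(4),s["wrist_force"],"deck/large/cov",np.round(chk(R,p-FIN),3))
held(.09,"w2",np.r_[p[:2]+[-.027,.077],p[2]+.0025])
for w in [[0,-.034,.042],[0,-.022,.022],[0,-.010,.010],[0,0,.006]]: print(w,off(p,R,FIN+w))
```

```text
[0.5753 0.1836 0.0996] [ 0.0007 -0.0358  0.0426] [ 0.9233961  -0.24412322 -3.0959722 ] deck/large/cov [0.015 0.08  0.025 0.14 ]
top 208 centre [0.5505 0.2594] 0.0025 plane slopes [ 0.051 -0.06 ] z 0.1054 zmax 0.1066
side 243 centre [0.5477 0.2619] 0.0022 plane slopes [ 0.016 -0.025] z 0.0997 zmax 0.1048
[0, -0.034, 0.042] [-0.07 -0.15  0.12]
[0, -0.022, 0.022] [-0.68 -0.24  2.37]
[0, -0.01, 0.01] [-1.02 -0.7   3.97]
[0, 0, 0.006] [-1.09 -1.37  4.81]
```

Tracking is good, so I'll lower along the diagonal.

Request:
apply_moves(plan=[{"grip":0.0,"offset":[-0.3,-0.2,1.0],"spin":0},{"grip":0.0,"offset":[-0.7,-0.25,2.3],"spin":0},{"grip":0.0,"offset":[-0.9,-0.5,3.2],"spin":0},{"grip":0.0,"offset":[-1.0,-0.7,3.9],"spin":0},{"grip":0.0,"offset":[-1.1,-1.0,4.4],"spin":0}])

```text
time_s: 20.95
tcp_pos: [0.5745, 0.2131, 0.0638]
ee_rot: [[0.935, 0.238, 0.264], [0.071, -0.853, 0.518], [0.349, -0.465, -0.814]]
wrist_force: [1.5, 0.2, -3.9]
gripper_width: 0.033
gripper_force: 28.7
```

Run:
```python
from path import *; from h import *; from station import r
p,R,s=now(); print(p.round(4),(p-FIN).round(4),s["wrist_force"],np.round(chk(R,p-FIN),3))
held(.09,"w4",np.r_[p[:2]+[-.027,.077],p[2]+.0045])
for n in("top","side"):
    W=cloud(r.capture(n)).reshape(-1,3); q=np.hypot(*(W[:,:2]-L).T); P=W[(q>.11)&(q<.13)&(W[:,2]>.04)&(W[:,2]<.052)]; print(n,"large",len(P),circ(P[:,:2],.119))
for w in [[0,0,.006],[0,0,.003],[0,0,0]]: print(w,off(p,R,FIN+w))
```

```text
[0.5745 0.2131 0.0638] [-0.0001 -0.0063  0.0068] [ 1.51776802  0.23902421 -3.92595124] [0.029 0.035 0.012 0.126]
top 184 centre [0.5489 0.2885] 0.0022 plane slopes [ 0.033 -0.032] z 0.0675 zmax 0.0703
side 221 centre [0.5468 0.292 ] 0.0021 plane slopes [ 0.012 -0.026] z 0.0654 zmax 0.0701
top large 352 (array([0.54798232, 0.29495035]), np.float64(0.002320706536229185))
side large 315 (array([0.54733776, 0.29763587]), np.float64(0.002004609513839739))
[0, 0, 0.006] [ 0.02 -0.49  0.39]
[0, 0, 0.003] [-0.08 -0.35  0.64]
[0, 0, 0] [-0.19 -0.21  0.88]
```

Request:
apply_moves(plan=[{"grip":0.0,"offset":[0,-0.3,0.2],"spin":0},{"grip":0.0,"offset":[0,-0.5,0.4],"spin":0},{"grip":0.0,"offset":[-0.05,-0.42,0.52],"spin":0},{"grip":0.0,"offset":[-0.1,-0.35,0.64],"spin":0},{"grip":0.0,"offset":[-0.1,-0.35,0.64],"spin":0}])

```text
time_s: 21.65
tcp_pos: [0.5745, 0.2191, 0.0607]
ee_rot: [[0.934, 0.238, 0.265], [0.071, -0.852, 0.518], [0.349, -0.465, -0.813]]
wrist_force: [0.3, -0.3, -3.0]
gripper_width: 0.032
gripper_force: 28.5
```

Request:
apply_moves(plan=[{"grip":0.0,"offset":[-0.04,0.05,0.08],"spin":0},{"grip":0.0,"offset":[-0.07,0.09,0.16],"spin":0},{"grip":0.0,"offset":[-0.07,0.09,0.16],"spin":0}])

```text
time_s: 21.95
tcp_pos: [0.575, 0.2189, 0.0593]
ee_rot: [[0.934, 0.239, 0.266], [0.07, -0.852, 0.518], [0.351, -0.465, -0.813]]
wrist_force: [0.8, -1.7, 0.3]
gripper_width: 0.03
gripper_force: 28.6
```

Request:
apply_moves(plan=[{"grip":0.0,"offset":[-0.04,0.05,0.08],"spin":0},{"grip":0.0,"offset":[-0.04,0.05,0.08],"spin":0}])

```text
time_s: 22.15
tcp_pos: [0.5752, 0.2189, 0.0585]
ee_rot: [[0.934, 0.239, 0.267], [0.07, -0.852, 0.518], [0.351, -0.465, -0.813]]
wrist_force: [0.8, -2.8, 1.4]
gripper_width: 0.029
gripper_force: 28.8
```

Request:
apply_moves(plan=[{"grip":0.0,"offset":[-0.02,0.03,0.05],"spin":0},{"grip":0.0,"offset":[-0.02,0.03,0.05],"spin":0}])

```text
time_s: 22.35
tcp_pos: [0.5754, 0.219, 0.058]
ee_rot: [[0.934, 0.239, 0.267], [0.07, -0.853, 0.518], [0.352, -0.465, -0.813]]
wrist_force: [1.4, -2.4, 3.2]
gripper_width: 0.03
gripper_force: 28.9
```

Run:
```python
from path import *; from h import *
p,R,s=now(); print(p.round(4),s["wrist_force"],s["moment"])
held(.09,"w5",np.r_[.547,.296,.064]); held(.06,"w5",np.r_[.550,.300,.065])
```

```text
[0.5754 0.219  0.058 ] [ 1.39849037 -2.40302573  3.20114591] [-1.58770172  0.12694295 -0.43610466]
top 178 centre [0.5502 0.2927] 0.0023 plane slopes [0.004 0.002] z 0.0617 zmax 0.0692
side 248 centre [0.5486 0.2959] 0.0023 plane slopes [-0.005 -0.008] z 0.0618 zmax 0.0677
top 88 centre [0.5526 0.2981] 0.0026 plane slopes [-0.266  0.342] z 0.0401 zmax 0.0691
side 110 centre [0.5514 0.3   ] 0.0022 plane slopes [-0.037 -0.   ] z 0.0619 zmax 0.0693
```

Run:
```python
from path import *
p,R,s=now()
for k in(0,.01,.02,.03,.036,.042,.05,.06): print(k,np.round(1000*np.array(chk(R,p-FIN-k*R[:,2]))[[0,1]]))
k=.042
for y in(.01,.02,.04,.06,.1): print(y,np.round(1000*np.array(chk(R,p-FIN-k*R[:,2]-[0,y,0]))[[0,1]])); 
print("-y 1cm",-R[1].round(3))
```

```text
0 [35. 26.]
0.01 [27. 36.]
0.02 [19. 46.]
0.03 [11. 56.]
0.036 [ 8. 62.]
0.042 [ 8. 68.]
0.05 [ 8. 75.]
0.06 [ 8. 85.]
0.01 [16. 72.]
0.02 [25. 77.]
0.04 [41. 87.]
0.06 [58. 97.]
0.1 [ 92. 117.]
-y 1cm [-0.07   0.852 -0.518]
```

Request:
apply_moves(plan=[{"grip":0.1,"offset":[0,0,0],"spin":0},{"grip":0.1,"offset":[0,0,0],"spin":0},{"grip":0.1,"offset":[0,0,0],"spin":0}])

```text
time_s: 22.85
tcp_pos: [0.5734, 0.2196, 0.0567]
ee_rot: [[0.935, 0.238, 0.263], [0.072, -0.852, 0.519], [0.347, -0.466, -0.814]]
wrist_force: [-0.6, 0.2, 0.3]
gripper_width: 0.092
gripper_force: 0.0
```

Request:
apply_moves(plan=[{"grip":0.1,"offset":[0,0,-1.0],"spin":0},{"grip":0.1,"offset":[0,0.05,-2.2],"spin":0},{"grip":0.1,"offset":[0,0.1,-3.2],"spin":0},{"grip":0.1,"offset":[0,0.1,-3.8],"spin":0},{"grip":0.1,"offset":[-0.1,1.0,-4.6],"spin":0}])

```text
time_s: 23.35
tcp_pos: [0.5636, 0.1869, 0.091]
ee_rot: [[0.934, 0.241, 0.266], [0.072, -0.852, 0.519], [0.351, -0.465, -0.812]]
wrist_force: [-0.0, 0.1, 0.3]
gripper_width: 0.101
gripper_force: 0.0
```

Request:
apply_moves(plan=[{"grip":0.1,"offset":[-0.2,2.5,-1.5],"spin":0},{"grip":0.1,"offset":[-0.4,5.1,-3.1],"spin":0},{"grip":0.1,"offset":[-0.7,8.5,-5.2],"spin":0},{"grip":0.1,"offset":[-1.0,12.0,-7.2],"spin":0},{"grip":0.1,"offset":[-1.2,14.0,-9.0],"spin":0}])

```text
time_s: 23.85
tcp_pos: [0.5615, 0.0167, 0.0929]
ee_rot: [[0.935, 0.236, 0.265], [0.069, -0.853, 0.517], [0.348, -0.465, -0.814]]
wrist_force: [0.8, 0.2, 0.2]
gripper_width: 0.099
gripper_force: 0.0
```

Run:
```python
from path import *; from h import *; from station import r
p,R,s=now(); print(p.round(4),s["wrist_force"])
held(.09,"end",np.r_[.547,.296,.064]); held(.06,"end",np.r_[.550,.300,.065])
for n in("top","side"):
    W=cloud(r.capture(n)).reshape(-1,3); q=np.hypot(*(W[:,:2]-L).T); P=W[(q>.11)&(q<.13)&(W[:,2]>.04)&(W[:,2]<.052)]; print(n,"large",len(P),circ(P[:,:2],.119))
I=cv2.imread("pics/side_end.png"); cv2.imwrite("pics/endc.png",cv2.resize(I[60:280,190:470],None,fx=2.7,fy=2.7))
```

```text
[0.5615 0.0167 0.0929] [0.77825074 0.18183185 0.24831261]
top 651 centre [0.5486 0.2963] 0.0033 plane slopes [-0.008 -0.019] z 0.0626 zmax 0.0688
side 474 centre [0.546  0.2965] 0.0027 plane slopes [-0.01  -0.014] z 0.0617 zmax 0.0675
top 395 centre [0.5516 0.3004] 0.0027 plane slopes [-0.014 -0.033] z 0.0638 zmax 0.0699
side 302 centre [0.5491 0.2996] 0.0024 plane slopes [-0.003 -0.027] z 0.063 zmax 0.0684
top large 733 (array([0.5483923, 0.2981236]), np.float64(0.0029952142327765024))
side large 333 (array([0.54651791, 0.29758075]), np.float64(0.002182564690555458))
```

View pics/endc.png

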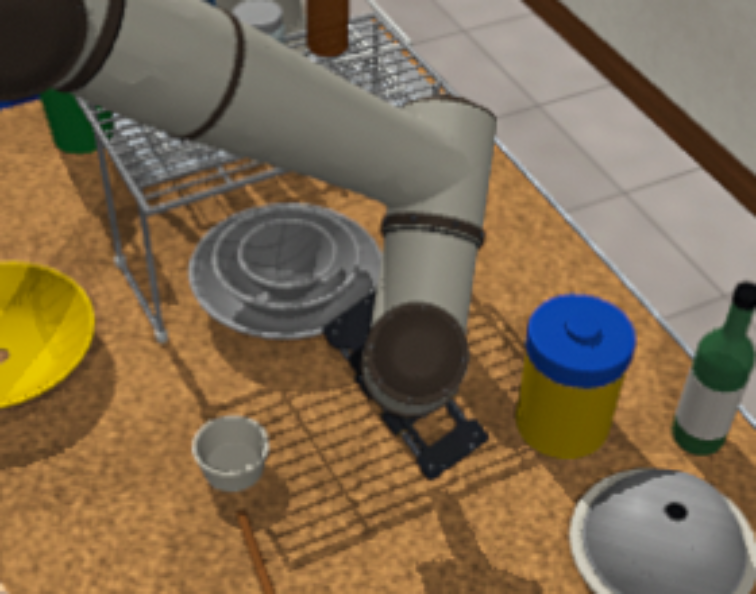

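The picture shows all three covers nested and level, with concentric rings around crop (285,265), and the gripper well clear. The large cover, the ramekin, the canister and the shelf are where they were.

```bash
python3 -c "
from station import r
print(r.finish_job())"
```

```text
the job is handed in; nothing more can be done
None
```

The job is handed in: the medium cover sits level in the large one, with the small cover inside it about 4 mm off centre. The large cover has not moved and nothing looked bumped. I put the small cover into the medium one on the counter first, then lowered the pair in together.

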